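# Weigh a cassette carry case on the sprung hand scale

### The job

Weigh the teal cassette carry case for posting: take the sprung hand scale from its sloping rest, hook it under the middle of the case's carry handle and lift straight up until the case just hangs clear of the desk, no more than about 2 cm, and hold it there, hanging still, with the scale upright, for at least a second so that it can be read. Then set the case gently back down where it stood, unhook it and lay the scale back in its rest as it was. Lift the case by the scale only, never with the gripper, and leave everything else where it is.

Things in the scene. Friction and masses are not known exactly. Their poses are not given: they have to be found in the camera images.
- rest: Fixed grey sheet-metal rest for the scale. Origin: centre of its base on the desk, z up; base plate 170 x 110 x 6 mm, from x -75 to +95 mm. It carries a U-channel leaning 38 degrees from vertical, upper end towards the rest's -x, in which the scale lies, back down, its body's lower end on a foot stop.
- rest_home (a point): Where the scale's origin is when home in the rest: (-55, 0, 180) mm in the rest's frame, this point's axes being the rest's. The scale's frame there is the rest's turned -38 degrees about y: its z leans towards the rest's -x, its x points up and forward.
- rest_foot (a point): Middle of the foot stop's upper face, 122 mm from rest_home down the lean; axes as the rest's. The channel runs 77 mm up from here, is 50 mm wide between lips that rise 12 mm above its floor and 2 mm above the scale's middle, and is open at its upper end and on its upper side (the scale's +x); the 4 mm thick stop has a 16 mm slot for the rod, open on that side too.
- scale: Sprung hand scale, loose, 0.16 kg, 199 mm long. Origin: centre of its black T-grip; z along the scale away from the hook (up when hanging), x out of its cream graduated face, y along the T-grip. T-grip 20 (x) x 76 (y) x 26 (z) mm, neck 16 x 24 mm down to z = -27 mm, then a silver body 20 (x) x 40 (y) mm down to z = -122 mm.
- hook_seat (a point): Inside bottom of the hook: unloaded and upright at about (0, 0, -182) mm in the scale's frame. The rod slides out of the body against a spring of 140 N/m (7 mm per 100 g, 75 mm travel) and a red pointer in the face moves with it. The hook's lowest point is 6 mm below here. Axes as the scale's.
- hook_tip (a point): End of the hook's free tip, on the scale's +x side, 17 mm (centre line) off the scale's axis and 17 mm above hook_seat. Hook of 6 mm round steel, a half circle in the scale's x-z plane, 28 mm wide inside; the shank is on the -x side, straight to 33 mm above hook_seat, then slants to the axis 46 mm above it. A bar enters from +x over the tip.
- case: Hard teal carry case with cassettes in it, loose, 118 (x) x 164 (y) mm, lid top 42 mm up. 0.33 to 0.82 kg, depending on how full, balanced under the handle's middle. Origin: centre of its underside, z up. Black handle fixed upright on the lid: a 10 mm round bar along y, 90 mm free between its posts, with 42 mm free height between lid and bar.
- bar (a point): Middle of the handle bar's axis, 89 mm above the case's underside. Axes as the case's (bar along y).
- table: The walnut desk; its top is at z = 0.
- screwdriver: Blue-handled steel screwdriver, 190 mm long, lying on the desk. Leave alone.
- cassette: Clear polystyrene cassette case, 70 x 109 x 16 mm, origin under its centre. Leave alone.
- head: Copper tape head on a tan bracket, 55 x 75 x 45 mm, origin under its centre. Leave alone.
- cleaner: Amber bottle of head cleaner, 52 mm across, 130 mm tall, origin under its centre. Leave alone.
- tape_roll: Roll of brown parcel tape lying flat, 96 mm across, 48 mm tall, origin under its centre. Leave alone.
- screw_cup: Small white bowl, 72 mm across, 45 mm tall, origin under its centre. Leave alone.

How it is judged:
By the outcome, as a careful person would: the job done as asked, in the order asked, and still so for the second after the job is handed in, with the robot touching nothing.
It also fails if it takes over 72 s, if anything falls off the work surface, if the arm or the gripper's body presses on something with over 40 N, if the wrist force passes 120 N, or if a joint passes its speed limit or range.

### The arm

A 6-joint arm with a two-finger parallel gripper is mounted at the origin on the work surface. World frame = base frame: x ahead of the robot, y to its left, z up, the work surface at z = 0. Lengths are in m, angles in rad, forces in N, time in s.
With the tool pointing down it reaches from about 0.325 to 0.9 m from the base axis. Payload 3.5 kg.
Tool frame: the origin (TCP) lies on the mounting face of the last link; the fingertips stand 173 mm ahead of it and the grasp point (between the pads) lies 155 mm ahead of it; x points along the fingers, z is the direction in which the jaws open and shut, and the axes are right-handed (so a half turn about x gives the same grasp; the last joint's range is limited). The gripper opens to 85 mm and grips with 20 to 120 N. Pads are 22 mm wide; open, the fingers measure 114 mm over their backs; the gripper's body (76 mm by 85 mm) begins 54 mm behind the grasp point. The pads swing forward as they close: fully open they stand 13 mm farther back than shut.
Start: joints at [-1.36, 0.276, -0.026, 1.268, 0, 1.467], TCP at [0.193, -0.594, 0.405] pointing down, gripper open.
Joint ranges: [-3.12, 3.12], [-0.85, 1.88], [-1.08, 1.24], [-1.95, 2.15], [-1.57, 1.53], [-3.14, 3.14]. Speed limits (rad/s): [2.57, 2.57, 3.14, 3.14, 3.14, 3.14].

### API

Orientations are given as a unit quaternion [w, x, y, z].
In Python, from workcell import env gives the robot as it stands.
- The arm moves only by the tool drive_tool, never from a script. Its argument "rows" is a list of rows, each a list of 5 numbers: the shift along the tool's x, y, z in m, then the turn about the tool's x in rad, then the opening in per cent of the stroke, from 0 (shut) to 100 (fully open). In form: [[dx, dy, dz, turn, grip], ...]. A call has 1 to 12 rows; each row is the pose to reach, as a shift and turn from the pose commanded when the call began, along the tool's axes at that moment; what a row does not reach only later rows make up. A row lasts 1/10 s, in which the tool goes at most 50 mm and 8.59 degrees, less where a joint would pass 70% of its speed; a pose out of reach is approached as far as the arm can. A call with a gripper value outside its range is refused whole. The fingers move at their own pace and stop on an object; the grip force is fixed at half the most. Time passes only in rows, so rows that repeat a pose let the fingers close. It gives the time, the measured TCP pose, the force and the opening at its end, in the units of the state.
- env.sense(): the state, without advancing time (a new reading comes with each control period).
- env.capture(name): name is "side" or "top" or "wrist"; returns (picture, depth): 480x640x3 uint8, red, green, blue; 480x640 float32, m along the optical axis (not along the pixel's ray), 0 where there is no reading.
- env.camera_info(name): a dict with "intrinsics" (3x3 intrinsics, pixels), "dist" ([k1, k2, p1, p2, k3] as OpenCV has them; the pictures are not rectified), "rvec" (rotation vector, rad) and "tvec" (3), from world to camera coordinates, as OpenCV has them. Camera axes: x right, y down, z forward; pixel columns grow to the right and rows downward; lengths in m; the calibration is good to about 2 mm. A picture is of the moment at which its call begins: read the wrist's pose just before it. camera_info takes no time and is no camera call; for the wrist camera it gives the pose at the moment of the call.
- env.close_job(): hands the job in, once; it reports no verdict.
Trained networks look in the newest picture that a camera, given by its name, has taken for a name from the list of things; names that differ only in an ending like _2 or _b are one class to them, and where a whole thing is asked for, a point or a joint stands for the part that bears it (a point fixed in the world has none). Each returns a list of dicts, best first, with "conf" (0 to 1); they miss things now and then, are a little off and sometimes report something else, mostly with a low value. They report only what shows in the picture. A call takes as long as a camera call.
- env.find_in(query, camera): "centre" ([x, y, z] in m, in world coordinates, good to about 4 mm: the middle of the surface that is visible of it).
- env.cut_out(query, camera): "pixels" (480x640 bool, what is visible of it).
- env.landmark_of(query, camera): "centre" ([x, y, z] in m, in world coordinates, good to about 4 mm: a listed point, or the origin of a listed thing).
The state is a dict: "t": time; "joint_positions": joint angles; "joint_velocities": joint speeds; "joint_torque": joint torques, N m; "position": TCP position; "eef_rot": TCP orientation; "force": force on the tool from outside, world axes, zero at the start; "torque": the same for the moment, N m; "opening": finger opening in m.
Only numpy, scipy, OpenCV 4.12 (cv2) and the standard library are available. Lean on these libraries where they do the work, as an engineer would, in place of code of your own. Each camera call takes 0.05 s, during which the arm holds its last target.

## Working session

There is one attempt and no reset: what is moved stays moved. The work goes in short steps, Python scripts to look and compute and a tool call to move; the robot and the scene stay as the last step left them, time stands still between calls to the robot, and variables do not carry over. Pictures are saved under pics/ and viewed, and the job is handed in when it is done.

Besides the shell and the picture viewer there is one more tool, called after "Emit:" by a JSON object that holds its "method" and its "body". drive_tool: Moves the arm, as the interface text tells. Its arguments: {"type":"object","properties":{"rows":{"type":"array"}},"required":["rows"]}

```bash
ls; mkdir -p pics; cat > h.py <<'E'
import numpy as np, cv2
from scipy.spatial.transform import Rotation as R
from workcell import env
def snap(c,name):
    im,d=env.capture(c); cv2.imwrite('pics/'+name+'.png',im[:,:,::-1]); return im,d
def rot(q): return R.from_quat([q[1],q[2],q[3],q[0]]).as_matrix()
E
python3 - <<'E'
from h import *
s=env.sense(); print(s)
print(rot(s['eef_rot']))
for c in ('side','top'):
    snap(c,c+'0')
    for q in ['rest_home','rest_foot','rest','scale','hook_seat','hook_tip','case','bar','screwdriver','cassette','head','cleaner','tape_roll','screw_cup']:
        print(c,q,[(np.round(r['centre'],4).tolist(),round(r['conf'],2)) for r in env.landmark_of(q,c)][:2])
print(env.sense()['t'])
E
```

```text
pics
{'t': 0.0, 'joint_positions': array([-1.36039824e+00,  2.77165641e-01, -2.79101874e-02,  1.26803014e+00,
       -2.43386043e-05,  1.46740671e+00]), 'joint_velocities': array([-0.00071932, -0.00068556, -0.0014296 , -0.00066705, -0.0006985 ,
       -0.00027856]), 'joint_torque': array([-9.39281308e-04, -4.45506513e+01,  2.95203406e+01,  1.63055031e-02,
       -3.96732312e-04, -9.41229814e-06]), 'position': array([ 0.19282353, -0.59408515,  0.4035252 ]), 'eef_rot': array([ 0.57137059,  0.41627223,  0.57259702, -0.41519362]), 'force': array([ 0.04381776, -0.03370077,  1.10093486]), 'torque': array([0.02774778, 0.00685465, 0.04434429]), 'opening': 0.08575379606127699}
[[-5.06167566e-04  9.51171314e-01  3.08663044e-01]
 [ 2.25362038e-03  3.08663385e-01 -9.51168669e-01]
 [-9.99997332e-01  2.14158598e-04 -2.29981446e-03]]
side rest_home []
side rest_foot [([0.5467, 0.2906, 0.0806], 0.76)]
side rest [([0.5284, 0.2911, -0.0025], 0.97), ([0.4975, -0.2771, 0.0907], 0.24)]
side scale [([0.472, 0.2873, 0.1828], 0.72), ([0.3955, 0.0002, 0.0043], 0.27)]
side hook_seat [([0.585, 0.2939, 0.0379],
[... 582 characters left out ...]
 0.81), ([0.7465, -0.0998, -0.0033], 0.32)]
top rest_foot [([0.5457, 0.2897, 0.0812], 0.73)]
top rest [([0.5288, 0.2881, -0.0024], 0.7), ([0.5463, 0.2893, 0.0812], 0.29)]
top scale [([0.4746, 0.2884, 0.179], 0.78)]
top hook_seat [([0.5817, 0.2912, 0.0352], 0.61), ([0.7459, -0.0984, -0.0018], 0.49)]
top hook_tip []
top case [([0.4933, -0.2828, 0.0005], 0.78)]
top bar [([0.4942, -0.2803, 0.085], 0.92)]
top screwdriver [([0.5661, -0.003, -0.0015], 0.73)]
top cassette [([0.7317, 0.1774, 0.0024], 0.87)]
top head [([0.7451, -0.0994, -0.0008], 0.82)]
top cleaner [([0.7047, 0.4257, -0.0013], 0.61)]
top tape_roll [([0.4642, 0.4655, -0.001], 0.58)]
top screw_cup [([0.5828, -0.4695, -0.0016], 0.7)]
1.5
```

View pictures.

View pics/side0.png

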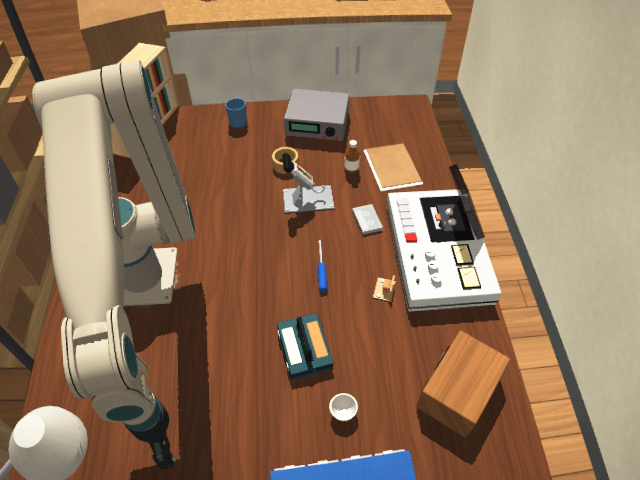

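View pics/top0.png

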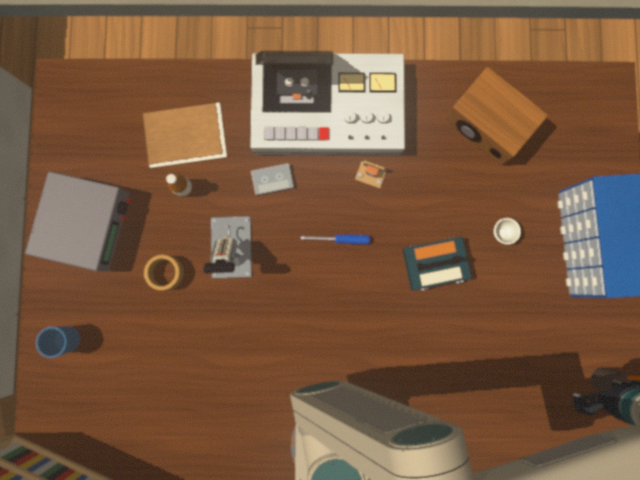

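Emit:
{"method": "drive_tool", "body": {"rows": [[-0.0965,0.366,-0.295,0.314,100],[-0.0965,0.366,-0.295,0.314,100],[-0.0965,0.366,-0.295,0.314,100],[-0.0965,0.366,-0.295,0.314,100],[-0.0965,0.366,-0.295,0.314,100],[-0.0965,0.366,-0.295,0.314,100],[-0.0965,0.366,-0.295,0.314,100],[-0.0965,0.366,-0.295,0.314,100],[-0.0965,0.366,-0.295,0.314,100],[-0.0965,0.366,-0.295,0.314,100],[-0.0965,0.4,-0.43,0.314,100],[-0.0965,0.4,-0.43,0.314,100]]}}

```text
t: 2.7
position: [0.4436, -0.0997, 0.5015]
eef_rot: [0.5, 0.5, 0.5, -0.5]
force: [1.0, 1.2, 0.1]
opening: 0.0853
```

Emit:
{"method": "drive_tool", "body": {"rows": [[0,0.02,-0.389,0,100],[0,0.02,-0.389,0,100],[0,0.02,-0.389,0,100],[0,0.02,-0.389,0,100],[0,0.02,-0.389,0,100],[0,0.02,-0.389,0,100],[0,0.02,-0.389,0,100],[0,0.02,-0.389,0,100],[0,0.02,-0.389,0,100],[0,0.02,-0.389,0,100]]}}

```text
t: 3.7
position: [0.4712, 0.095, 0.5009]
eef_rot: [0.505, 0.493, 0.523, -0.478]
force: [0.5, 0.1, -0.4]
opening: 0.0852
```

```bash
python3 - <<'E'
from h import *
s=env.sense(); print(s['t'],s['position'],s['eef_rot'],s['force'])
snap('wrist','w1')
ci=env.camera_info('wrist'); Rm=cv2.Rodrigues(np.array(ci['rvec']))[0]; print('cam',-Rm.T@np.array(ci['tvec']).ravel(),Rm)
for c in ['wrist']:
    for q in ['rest_home','rest_foot','rest','scale','hook_seat','hook_tip']:
        print(c,q,[(np.round(r['centre'],4).tolist(),round(r['conf'],2)) for r in env.landmark_of(q,c)][:2])
snap('side','s1'); snap('top','t1')
E
```

```text
3.7 [0.47123443 0.09495276 0.50089907] [ 0.5050553   0.49338209  0.52283152 -0.47764051] [ 0.52425595  0.07530903 -0.41881741]
cam [0.54862381 0.09969743 0.46961284] [[ 0.05772367 -0.99773884 -0.03442657]
 [-0.9503761  -0.06547757  0.30413476]
 [-0.30570123  0.01516242 -0.95200675]]
wrist rest_home []
wrist rest_foot [([0.5514, 0.291, 0.088], 0.75), ([0.5879, 0.2931, 0.0631], 0.57)]
wrist rest [([0.5291, 0.2914, 0.0002], 0.92)]
wrist scale [([0.4746, 0.2892, 0.1814], 0.97), ([0.5269, 0.292, -0.0007], 0.33)]
wrist hook_seat [([0.5872, 0.2895, 0.0358], 0.75)]
wrist hook_tip [([0.588, 0.2883, 0.0641], 0.94)]
```

View pics/w1.png

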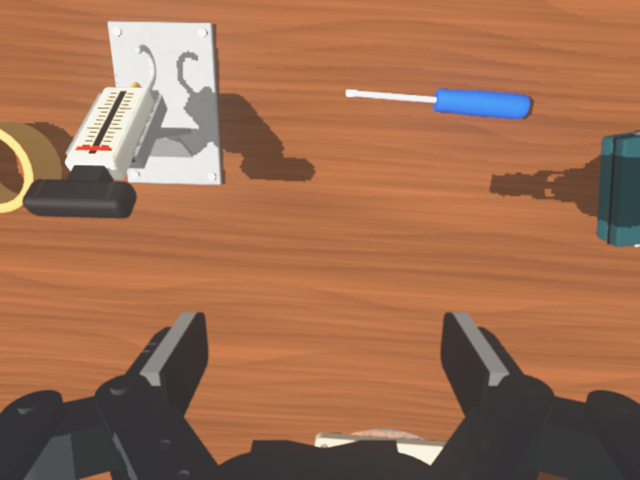

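```bash
python3 - <<'E'
from h import *
s=env.sense(); print(s['t'],s['position'],s['joint_positions'],s['joint_velocities'])
print(rot(s['eef_rot']))
E
```

```text
4.15 [0.47079878 0.09576275 0.50097352] [ 0.05765015 -0.02039363 -0.16606154  1.42611238  0.03376763  3.14056198] [ 0.00193132  0.00125224 -0.00239889 -0.00117486  0.00082951 -0.00035472]
[[-2.92703597e-03  9.98278359e-01  5.85811358e-02]
 [ 3.36484660e-02  5.86465351e-02 -9.97711564e-01]
 [-9.99429444e-01 -9.49172276e-04 -3.37621960e-02]]
```

Emit:
{"method": "drive_tool", "body": {"rows": [[0,0,0,0,100]]}}

```text
t: 4.25
position: [0.4708, 0.0958, 0.501]
eef_rot: [0.505, 0.493, 0.523, -0.477]
force: [0.0, 0.5, 0.0]
opening: 0.0853
```

```bash
python3 - <<'E'
from h import *
s=env.sense(); print(s['t'],s['position'],s['joint_positions'],s['joint_velocities'])
print(rot(s['eef_rot']))
E
```

```text
4.25 [0.47082691 0.095802   0.50095635] [ 0.05773382 -0.02032999 -0.16603448  1.42606093  0.03374869  3.14061316] [ 0.00033379 -0.00215618  0.00159646  0.00126536  0.00092714 -0.00062671]
[[-2.91390420e-03  9.98276464e-01  5.86140844e-02]
 [ 3.36301807e-02  5.86790045e-02 -9.97710271e-01]
 [-9.99430098e-01 -9.36029896e-04 -3.37432029e-02]]
```

Emit:
{"method": "drive_tool", "body": {"rows": [[0,-0.03,-0.19,-3.08,100],[0,-0.03,-0.19,-3.08,100],[0,-0.03,-0.19,-3.08,100],[0,-0.03,-0.19,-3.08,100],[0,-0.03,-0.19,-3.08,100],[0,-0.03,-0.19,-3.08,100],[0,-0.03,-0.19,-3.08,100],[0,-0.03,-0.19,-3.08,100],[0,-0.03,-0.19,-3.08,100],[0,-0.03,-0.19,-3.08,100],[0,-0.03,-0.19,-3.08,100],[0,-0.03,-0.19,-3.08,100]]}}

```text
t: 5.45
position: [0.4297, 0.2836, 0.5074]
eef_rot: [0.7, -0.092, 0.699, 0.116]
force: [0.4, -0.0, -0.6]
opening: 0.0854
```

```bash
python3 - <<'E'
from h import *
s=env.sense(); print(s['t'],s['position'],s['joint_positions'])
print(rot(s['eef_rot']))
E
```

```text
5.45 [0.4297428  0.28364104 0.50735943] [ 0.45051549  0.03666231 -0.09539329  1.42682792  0.03156179  1.72728121]
[[-0.00302208 -0.28994222  0.95703938]
 [ 0.03359241  0.95647417  0.28987706]
 [-0.99943105  0.03302529  0.00684932]]
```

Emit:
{"method": "drive_tool", "body": {"rows": [[0,0,0,-1.29,100],[0,0,0,-1.29,100],[0,0,0,-1.29,100],[0,0,0,-1.29,100],[0,0,0,-1.29,100],[0,0,0,-1.29,100],[0,0,0,-1.29,100],[0,0,0,-1.29,100],[0,0,0,-1.29,100],[0,0,0,-1.29,100]]}}

```text
t: 6.45
position: [0.4298, 0.2836, 0.5074]
eef_rot: [0.506, -0.493, 0.49, 0.511]
force: [0.9, -0.2, -0.2]
opening: 0.0852
```

```bash
cat >> h.py <<'E'
def pts(c,d,mask):
    ci=env.camera_info(c); K=np.array(ci['intrinsics']);D=np.array(ci['dist'])
    Rm=cv2.Rodrigues(np.array(ci['rvec']))[0]; t=np.array(ci['tvec']).ravel()
    v,u=np.nonzero(mask&(d>0)); p=cv2.undistortPoints(np.stack([u,v],1).astype(float)[:,None],K,D)[:,0]
    z=d[v,u]; X=np.c_[p*z[:,None],z]; return (X-t)@Rm
def proj(c,P):
    ci=env.camera_info(c)
    return cv2.projectPoints(np.array(P,float).reshape(-1,3),np.array(ci['rvec']),np.array(ci['tvec']),np.array(ci['intrinsics']),np.array(ci['dist']))[0][:,0]
E
python3 - <<'E'
from h import *
s=env.sense(); print(s['t'],s['position'],s['joint_positions']); print(rot(s['eef_rot']))
im,d=snap('wrist','w2'); np.save('d2.npy',d)
for q in ['rest_home','rest_foot','rest','scale','hook_seat','hook_tip']:
    print(q,[(np.round(r['centre'],4).tolist(),round(r['conf'],2)) for r in env.landmark_of(q,'wrist')][:2])
m=env.cut_out('scale','wrist')
if m:
    P=pts('wrist',d,m[0]['pixels']); np.save('sc.npy',P)
    T=P[(P[:,2]>.175)&(P[:,0]<.5)]
    print(m[0]['conf'],len(P),P.min(0),P.max(0),'T',len(T),T.min(0),T.max(0))
    c=np.cov(T[:,:2].T); w,v=np.linalg.eigh(c); print('T dir',v[:,1],np.median(T,0))
m=env.cut_out('rest','wrist')
if m:
    P=pts('wrist',d,m[0]['pixels']); B=P[(P[:,2]<.012)]
    print(len(B)); r=cv2.minAreaRect(B[:,:2].astype(np.float32)*1000); print(r)
E
```

```text
6.45 [0.42977798 0.28364195 0.5073689 ] [ 0.45049236  0.03669729 -0.09533754  1.42680192  0.03153892  0.44366574]
[[-0.00296926 -0.99997133 -0.00696527]
 [ 0.03359226 -0.00706111  0.99941068]
 [-0.99943121  0.00273353  0.03361226]]
rest_home []
rest_foot [([0.5521, 0.2911, 0.0865], 0.82)]
rest [([0.532, 0.2953, -0.0027], 0.81)]
scale [([0.4747, 0.2897, 0.1806], 0.87)]
hook_seat [([0.5916, 0.2926, 0.0352], 0.45)]
hook_tip [([0.5887, 0.2928, 0.0622], 0.59), ([0.5634, 0.0021, -0.0007], 0.4)]
0.63 3843 [ 0.45907281  0.23506285 -0.00200149] [0.60324639 0.34942029 0.19547039] T 2736 [0.45907281 0.24837702 0.1786817 ] [0.48810627 0.32381042 0.19547039]
T dir [-0.04038407  0.99918423] [0.46848256 0.28633573 0.19008334]
5715
((538.4921264648438, 287.9830017089844), (170.2525634765625, 110.69645690917969), 2.5211689472198486)
```

View pics/w2.png

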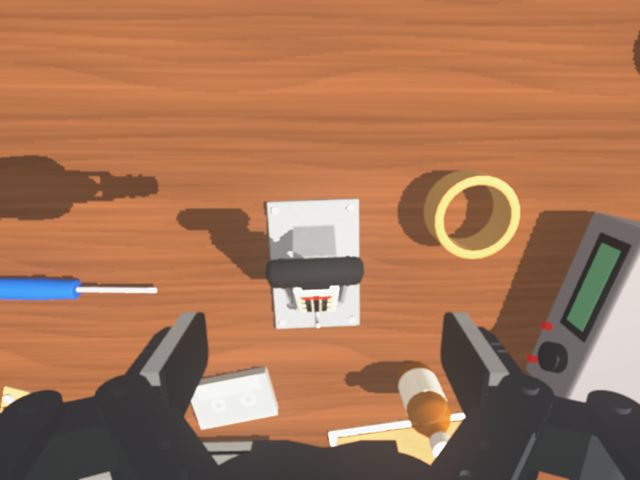

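```bash
python3 - <<'E'
from h import *
s=env.sense(); d=np.load('d2.npy'); Rt=rot(s['eef_rot'])
m=(d>0)&(d<.25); P=(pts('wrist',d,m)-s['position'])@Rt
for sg in (1,-1):
    Q=P[(P[:,2]*sg>.03)]
    print(len(Q),Q.min(0),Q.max(0)); far=Q[Q[:,0]>Q[:,0].max()-.004]; print('tip',far.min(0),far.max(0))
    for a in np.arange(.12,.175,.01):
        q=Q[abs(Q[:,0]-a)<.004]
        if len(q): print(round(a,3),q[:,1:].min(0),q[:,1:].max(0))
E
```

```text
18716 [ 0.08456708 -0.01170837  0.03000527] [0.16129289 0.01938296 0.07364338]
tip [ 0.15730429 -0.0101349   0.04172691] [0.16129289 0.01089068 0.04453176]
0.12 [-0.0004578   0.04146396] [0.01502218 0.06565779]
0.13 [-0.0107651   0.04138991] [0.01233679 0.05653066]
0.14 [-0.01120763  0.04157992] [0.01262378 0.05604234]
0.15 [-0.01169158  0.04150448] [0.01253745 0.05619216]
0.16 [-0.01031878  0.04171203] [0.011764   0.04836562]
19864 [ 0.08374201 -0.01172682 -0.07572087] [ 0.16117238  0.01940543 -0.03000279]
tip [ 0.15721663 -0.01055407 -0.0467758 ] [ 0.16117238  0.01110105 -0.04313481]
0.12 [-0.00012519 -0.0673086 ] [ 0.01441927 -0.04284947]
0.13 [-0.01090027 -0.05751592] [ 0.01263301 -0.04275511]
0.14 [-0.01172682 -0.05741253] [ 0.01277262 -0.04301219]
0.15 [-0.01098702 -0.05720745] [ 0.01247922 -0.0429367 ]
0.16 [-0.01055407 -0.04944483] [ 0.01170119 -0.04308514]
```

Emit:
{"method": "drive_tool", "body": {"rows": [[0.1,-0.0446,-0.0091,-0.035,100],[0.1,-0.0446,-0.0091,-0.035,100],[0.1,-0.0446,-0.0091,-0.035,100],[0.1,-0.0446,-0.0091,-0.035,100],[0.1,-0.0446,-0.0091,-0.035,100]]}}

```text
t: 7.4
position: [0.4743, 0.2784, 0.4086]
eef_rot: [0.498, -0.501, 0.481, 0.519]
force: [0.5, 0.2, 0.2]
opening: 0.0854
```

```bash
python3 - <<'E'
from h import *
s=env.sense(); print(s['t'],s['position']); Rt=rot(s['eef_rot']);print(Rt)
im,d=snap('wrist','w3')
m=env.cut_out('scale','wrist')
if m:
    P=pts('wrist',d,m[0]['pixels']); Q=(P-s['position'])@Rt
    T=Q[(P[:,2]>.178)&(Q[:,0]>.17)]; print(len(T),np.percentile(T,[1,50,99],axis=0))
    W=P[(P[:,2]>.178)]; print(np.percentile(W,[1,50,99],axis=0))
E
```

```text
7.4 [0.4743042  0.2784194  0.40863348]
[[-1.64614634e-03 -9.99115804e-01 -4.20107251e-02]
 [ 3.45113376e-02 -4.20425171e-02  9.98519601e-01]
 [-9.99402951e-01  1.93863069e-04  3.45500309e-02]]
6339 [[ 0.21313649 -0.01179709 -0.0347991 ]
 [ 0.21745037  0.00487602  0.00077541]
 [ 0.22739721  0.01296949  0.03702851]]
[[0.46040535 0.25098149 0.18165059]
 [0.46909332 0.28656622 0.1913625 ]
 [0.48608469 0.32283714 0.19523983]]
```

View pics/w3.png

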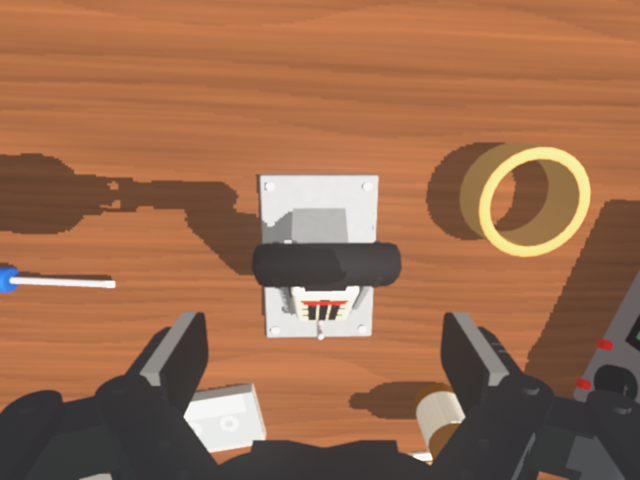

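Emit:
{"method": "drive_tool", "body": {"rows": [[0.04,0,0.001,0,100],[0.07,0,0.001,0,100],[0.081,0,0.001,0,100],[0.081,0,0.001,0,100],[0.081,0,0.001,0,95],[0.081,0,0.001,0,90],[0.081,0,0.001,0,86],[0.081,0,0.001,0,84],[0.081,0,0.001,0,84],[0.081,0,0.001,0,84]]}}

```text
t: 8.5
position: [0.4748, 0.2823, 0.3292]
eef_rot: [0.499, -0.502, 0.48, 0.519]
force: [-1.5, -0.8, 6.3]
opening: 0.0752
```

```bash
python3 - <<'E'
from h import *
s=env.sense(); print(s['t'],s['position'],s['force'],s['torque'],s['opening'])
im,d=snap('wrist','w4');snap('side','s4')
E
```

```text
8.5 [0.47475316 0.28225245 0.32920025] [-1.45918374 -0.82819226  6.33154853] [-0.28507994  0.3203086  -0.09197042] 0.07515872072844855
```

View pics/w4.png

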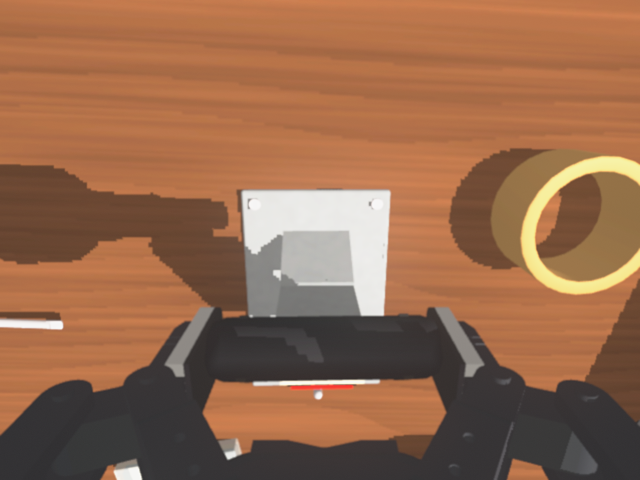

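Emit:
{"method": "drive_tool", "body": {"rows": [[-0.008,-0.01,0.0003,0,84],[-0.016,-0.02,0.0006,0,84],[-0.0246,-0.0315,0.0009,0,84],[-0.028,-0.036,0.001,0,84],[-0.05,-0.036,0.002,0,84],[-0.08,-0.036,0.003,0,84],[-0.11,-0.036,0.004,0,84],[-0.145,-0.036,0.005,0,84],[-0.145,-0.036,0.005,0,84],[-0.145,-0.036,0.005,0,84]]}}

```text
t: 9.6
position: [0.5107, 0.2836, 0.4721]
eef_rot: [0.498, -0.502, 0.481, 0.519]
force: [-0.5, 1.2, -1.6]
opening: 0.0749
```

```bash
python3 - <<'E'
from h import *
s=env.sense(); print(s['t'],s['position'],s['force'],s['torque'],s['opening'])
im,d=snap('wrist','w5');snap('side','s5'); 
for q in ['scale','hook_seat','hook_tip']:
  for c in ('side','wrist'):
    print(c,q,[(np.round(r['centre'],4).tolist(),round(r['conf'],2)) for r in env.landmark_of(q,c)][:2])
a=cv2.imread('pics/s5.png')[60:260,200:440]; cv2.imwrite('pics/s5c.png',cv2.resize(a,None,fx=3,fy=3))
E
```

```text
9.6 [0.51068319 0.28359092 0.47213333] [-0.50592819  1.15892317 -1.59266271] [-0.09110105  0.0921517   0.04232006] 0.07492333831703187
side scale [([0.5087, 0.2878, 0.3221], 0.86), ([0.5604, 0.0003, -0.0021], 0.46)]
wrist scale [([0.5101, 0.29, 0.3208], 0.85)]
side hook_seat [([0.6193, 0.293, 0.1785], 0.46)]
wrist hook_seat []
side hook_tip [([0.6218, 0.292, 0.2053], 0.44)]
wrist hook_tip [([0.6236, 0.2961, 0.2032], 0.57)]
```

View pics/s5c.png

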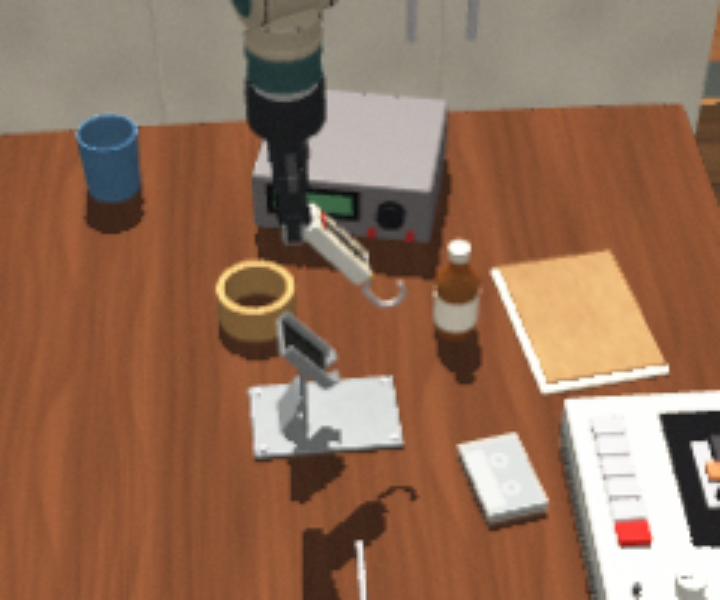

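View pics/w5.png

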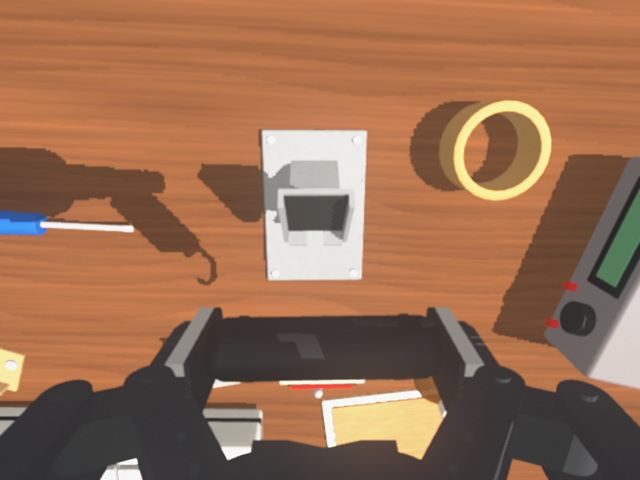

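Emit:
{"method": "drive_tool", "body": {"rows": [[0,0.05,-0.002,0,84],[0,0.1,-0.002,0,84],[0,0.15,-0.002,0,84],[0,0.158,-0.002,0,84],[0.03,0.158,-0.003,0,84],[0.0545,0.155,-0.004,0,84],[0.0545,0.145,-0.004,0,84],[0.0545,0.1385,-0.004,0,84],[0.0485,0.129,-0.004,0,84],[0.0425,0.1195,-0.004,0,84],[0.0375,0.109,-0.003,0,84],[0.0325,0.0988,-0.003,0,84]]}}

```text
t: 11.2
position: [0.4119, 0.2772, 0.4404]
eef_rot: [0.497, -0.501, 0.482, 0.519]
force: [-6.9, -2.0, 1.0]
opening: 0.0746
```

```bash
python3 - <<'E'
from h import *
s=env.sense(); print(s['t'],s['position'],s['force'],s['torque'],s['opening'])
snap('side','s6'); 
for q in ['scale','hook_seat','hook_tip']:
  for c in ('side',):
    print(c,q,[(np.round(r['centre'],4).tolist(),round(r['conf'],2)) for r in env.landmark_of(q,c)][:2])
a=cv2.imread('pics/s6.png')[60:260,200:440]; cv2.imwrite('pics/s6c.png',cv2.resize(a,None,fx=3,fy=3))
E
```

```text
11.2 [0.41192415 0.277185   0.44037219] [-6.91562137 -2.04986176  1.00733209] [-0.55880706  1.52419994 -0.00884254] 0.07456262584004456
side scale [([0.4082, 0.279, 0.2943], 0.84)]
side hook_seat [([0.4809, 0.2855, 0.1287], 0.56)]
side hook_tip [([0.4873, 0.2866, 0.1524], 0.4)]
```

View pics/s6c.png

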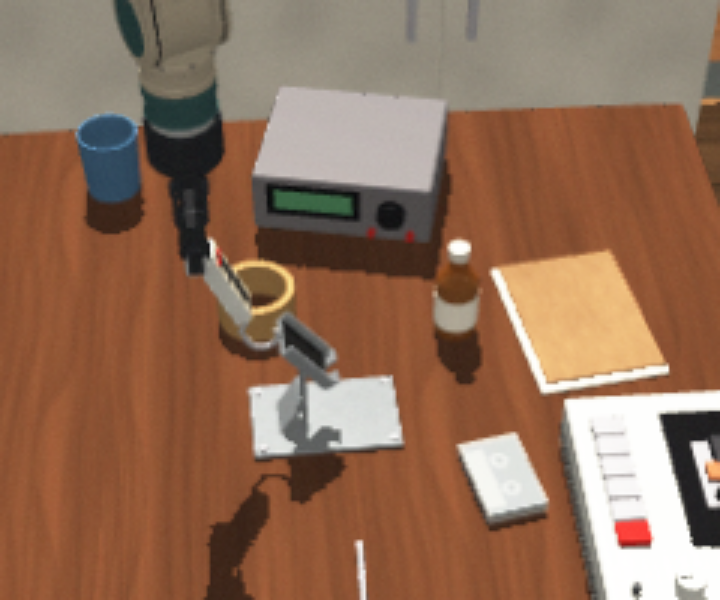

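Emit:
{"method": "drive_tool", "body": {"rows": [[-0.004,-0.011,0,0,84],[-0.0071,-0.0219,0,0,84],[-0.009,-0.031,0,0,84],[-0.0108,-0.0417,0,0,84],[-0.0119,-0.051,0,0,84],[-0.012,-0.058,0,0,84],[-0.012,-0.0645,0,0,84],[-0.012,-0.0645,0,0,84]]}}

```text
t: 12.2
position: [0.4765, 0.2799, 0.4499]
eef_rot: [0.497, -0.501, 0.481, 0.519]
force: [-2.0, 0.4, 0.1]
opening: 0.0751
```

```bash
cat > tilt.py <<'E'
from h import *
import sys
n=sys.argv[1]
s=env.sense(); print(s['t'],s['position'],s['force'],s['torque'],s['opening'])
for c in sys.argv[2].split(','):
  im,d=snap(c,c[0]+n)
  L={}
  for q in ['scale','hook_seat']:
    r=env.landmark_of(q,c); 
    if r: L[q]=np.array(r[0]['centre'])
    print(c,q,[(np.round(x['centre'],4).tolist(),round(x['conf'],2)) for x in r][:2])
  if len(L)==2:
    v=L['scale']-L['hook_seat']; print('tilt x,y deg',np.degrees(np.arctan2(v[0],v[2])),np.degrees(np.arctan2(v[1],v[2])),np.linalg.norm(v))
  m=env.cut_out('scale',c)
  if m:
    k=m[0]['pixels']; P=pts(c,d,k); 
    for a in (.05,.08,.11,.14): 
      T=s['position'][2]-.148-a; q=P[abs(P[:,2]-T)<.006]
      if len(q)>5: print(a,len(q),np.median(q,0))
E
python3 tilt.py 7 side; python3 - <<'E'
import cv2
a=cv2.imread('pics/s7.png')[60:260,200:440]; cv2.imwrite('pics/s7c.png',cv2.resize(a,None,fx=3,fy=3))
E
```

```text
12.2 [0.47652745 0.27989002 0.44994332] [-1.98008027  0.35266666  0.09228513] [0.08481414 0.92304571 0.04248777] 0.07513607266939105
side scale [([0.4688, 0.2846, 0.3058], 0.78)]
side hook_seat [([0.5625, 0.0003, -0.0014], 0.54), ([0.7447, -0.1017, 0.0009], 0.49)]
tilt x,y deg -16.962388429096062 42.78289365837812 0.4289265904557562
0.05 20 [0.46967034 0.26644424 0.25367184]
0.08 14 [0.47436545 0.2677716  0.22189644]
0.11 16 [0.47127163 0.27150876 0.19351822]
0.14 11 [0.45736871 0.28621163 0.16032953]
```

View pics/s7c.png

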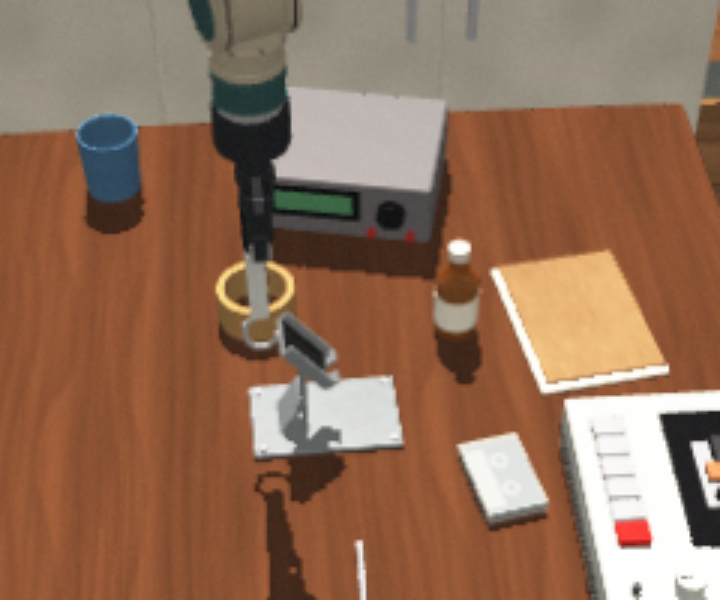

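Emit:
{"method": "drive_tool", "body": {"rows": [[0,0.02,0,0,84],[-0.03,0.03,0.0015,0,84],[-0.09,0.03,0.0044,0,84],[-0.1064,0.08,-0.4737,0,84],[-0.1064,0.08,-0.4737,0,84],[-0.1064,0.08,-0.4737,0,84],[-0.1064,0.08,-0.4737,0,84],[-0.1064,0.08,-0.4737,0,84],[-0.1064,0.08,-0.4737,0,84],[-0.1064,0.08,-0.4737,0,84],[-0.1064,0.08,-0.4737,0,84],[-0.1064,0.08,-0.4737,0,84]]}}

```text
t: 13.6
position: [0.4177, -0.1718, 0.5412]
eef_rot: [0.497, -0.503, 0.482, 0.517]
force: [1.5, 0.4, -1.4]
opening: 0.0749
```

Emit:
{"method": "drive_tool", "body": {"rows": [[0,0,-0.03,-0.06,84],[0,0,-0.03,-0.1,84],[0,0,-0.03,-0.1,84],[0,0,-0.03,-0.1,84],[0,0,-0.03,-0.1,84]]}}

```text
t: 14.1
position: [0.4194, -0.1987, 0.5397]
eef_rot: [0.471, -0.526, 0.455, 0.542]
force: [0.7, 0.8, -1.2]
opening: 0.0751
```

```bash
python3 tilt.py 8 side; python3 - <<'E'
from h import *
s=env.sense(); print(s['position'],s['joint_positions']); print(rot(s['eef_rot']))
im,d=snap('wrist','w8'); np.save('d8.npy',d)
for q in ['bar','case']:
    print(q,[(np.round(r['centre'],4).tolist(),round(r['conf'],2)) for r in env.landmark_of(q,'wrist')][:2])
m=env.cut_out('case','wrist')
if m:
    P=pts('wrist',d,m[0]['pixels']); np.save('case8.npy',P)
    B=P[(P[:,2]>.075)&(P[:,2]<.11)]; L=P[(P[:,2]>.03)&(P[:,2]<.055)]
    for n,X in (('bar',B),('lid',L)):
        if len(X)>20: print(n,len(X),np.median(X,0),X.min(0),X.max(0),cv2.minAreaRect(X[:,:2].astype(np.float32)*1000))
a=cv2.imread('pics/s8.png')[200:440,180:460]; cv2.imwrite('pics/s8c.png',cv2.resize(a,None,fx=2.5,fy=2.5))
E
```

```text
14.1 [ 0.41942348 -0.19873295  0.53965533] [ 0.66530087  0.75558979 -1.1906388 ] [-0.03682288 -0.01718778  0.06109935] 0.07507064640541754
side scale [([0.4091, -0.1988, 0.3931], 0.78)]
side hook_seat [([0.4188, -0.1911, 0.2103], 0.38)]
tilt x,y deg -3.0374633960998336 -2.412017786587105 0.18321904922796647
0.08 21 [ 0.41731041 -0.21092371  0.31125509]
0.11 22 [ 0.41686817 -0.20973989  0.28274123]
0.14 6 [ 0.40343407 -0.19341634  0.25031386]
[ 0.41941803 -0.19865668  0.53955393] [-0.58849052 -0.0478879  -0.11359417  1.52564197  0.02617393 -0.73182974]
[[-0.00255994 -0.98978571 -0.14254014]
 [ 0.03317223 -0.14254621  0.98923212]
 [-0.99944637 -0.002196    0.03319831]]
bar [([0.4925, -0.2821, 0.0879], 0.78)]
case [([0.4988, -0.2818, 0.003], 0.7)]
bar 1056 [ 0.49346119 -0.28120453  0.0921799 ] [ 0.47683365 -0.33635597  0.07515026] [ 0.51203696 -0.22677735  0.0951489 ] ((494.504150390625, -281.4527893066406), (14.366663932800293, 109.71712493896484), 11.952646255493164)
lid 10862 [ 0.48038915 -0.28750733  0.04175607] [ 0.42089144 -0.37265256  0.03000341] [ 0.56678328 -0.20281101  0.05485085] ((493.1325378417969, -281.8251953125), (120.81867218017578, 163.75830078125), 11.86051082611084)
```

View pics/s8c.png

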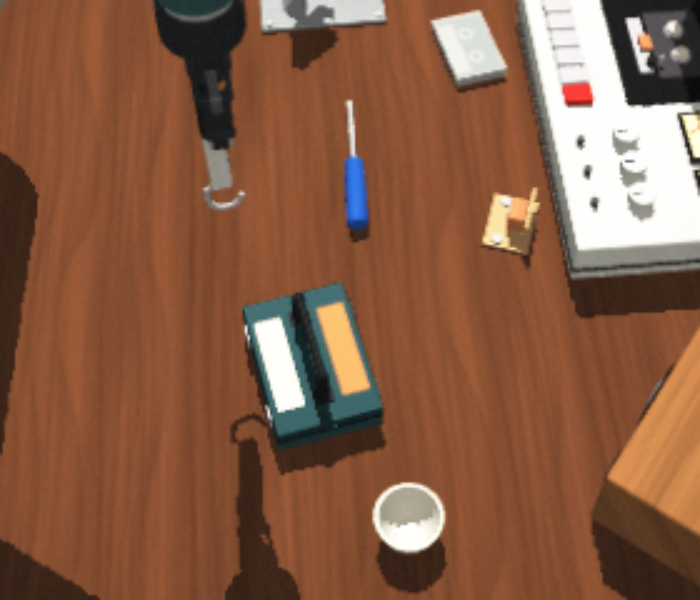

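View pics/w8.png

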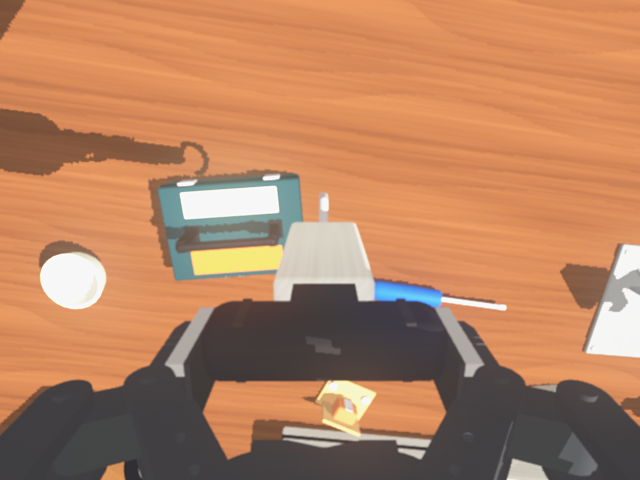

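```bash
cat > plane.py <<'E'
from h import *
def body(d,s,box=(285,362,232,283)):
    m=np.zeros(d.shape,bool); u0,u1,v0,v1=box; m[v0:v1,u0:u1]=1
    P=pts('wrist',d,m); P=P[P[:,2]<s['position'][2]-.16]
    c=np.median(P,0); 
    for _ in range(3):
        P=P[np.linalg.norm(P-c,axis=1)<.08]
        n=np.linalg.svd(P-P.mean(0))[2][2]; n*=-np.sign(n[0]); r=(P-P.mean(0))@n; P=P[abs(r)<.003]
    return n,P
E
python3 - <<'E'
from plane import *
s=env.sense(); d=np.load('d8.npy')
n,P=body(d,s); print(len(P),n,P.mean(0),P.min(0),P.max(0))
Rt=rot(s['eef_rot']); print('tool', n@Rt)
print('pitch of back normal (up +) deg',np.degrees(np.arcsin(n[2])))
for v in range(190,232,4):
    for u in range(316,332,2):
        pass
m=np.zeros(d.shape,bool); m[190:224,312:334]=1; H=pts('wrist',d,m); H=H[(H[:,2]>.15)]; print(len(H),H.min(0),H.max(0),np.median(H,0)); 
for z in np.arange(.17,.3,.01):
    q=H[abs(H[:,2]-z)<.005]
    if len(q): print(round(z,3),len(q),q.mean(0))
E
```

```text
3865 [-0.98943758 -0.14236636 -0.02729637] [ 0.40353457 -0.19559086  0.33788067] [ 0.40019274 -0.2136872   0.29103931] [ 0.40975231 -0.17481892  0.36698257]
tool [ 0.02533963  0.99967807 -0.0012877 ]
pitch of back normal (up +) deg -1.5641612619220207
297 [ 0.39610919 -0.19987271  0.22521215] [ 0.41050286 -0.18742153  0.27932909] [ 0.40385233 -0.19301388  0.2504975 ]
0.23 19 [ 0.39708483 -0.19335807  0.23006376]
0.24 31 [ 0.39715181 -0.19342858  0.24150368]
0.25 182 [ 0.4033505  -0.19280394  0.2499444 ]
0.26 21 [ 0.40913224 -0.192367    0.25558762]
0.27 6 [ 0.40523068 -0.19258392  0.27474775]
0.28 38 [ 0.40514369 -0.19383563  0.2769075 ]
```

Emit:
{"method": "drive_tool", "body": {"rows": [[0.02,-0.0189,-0.1048,-0.065,84],[0.04,-0.0189,-0.1048,-0.065,84],[0.0666,-0.0189,-0.1048,-0.065,84],[0.0666,-0.0189,-0.1048,-0.065,84],[0.0666,-0.0189,-0.1048,-0.065,84],[0.0666,-0.0189,-0.1048,-0.065,84]]}}

```text
t: 15.1
position: [0.4528, -0.2975, 0.4711]
eef_rot: [0.454, -0.542, 0.437, 0.557]
force: [0.5, -0.3, -0.7]
opening: 0.075
```

```bash
python3 tilt.py 9 side; python3 - <<'E'
from plane import *
s=env.sense(); print(s['position'],s['joint_positions']); print(rot(s['eef_rot']))
im,d=snap('wrist','w9'); np.save('d9.npy',d)
for q in ['bar','hook_seat']:
    print(q,[(np.round(r['centre'],4).tolist(),round(r['conf'],2)) for r in env.landmark_of(q,'wrist')][:2])
n,P=body(d,s); print(len(P),n,P.mean(0))
m=np.zeros(d.shape,bool); m[190:224,312:334]=1; H=pts('wrist',d,m); H=H[(H[:,2]>.1)]
for z in np.arange(.1,.25,.01):
    q=H[abs(H[:,2]-z)<.005]
    if len(q): print(round(z,3),len(q),np.median(q,0))
m=env.cut_out('case','wrist')
if m:
    P=pts('wrist',d,m[0]['pixels']); 
    B=P[(P[:,2]>.075)&(P[:,2]<.11)]; L=P[(P[:,2]>.03)&(P[:,2]<.055)]
    for n,X in (('bar',B),('lid',L)):
        if len(X)>20: print(n,len(X),np.median(X,0),X.min(0),X.max(0),cv2.minAreaRect(X[:,:2].astype(np.float32)*1000))
a=cv2.imread('pics/s9.png')[240:440,180:420]; cv2.imwrite('pics/s9c.png',cv2.resize(a,None,fx=3,fy=3))
E
```

```text
15.1 [ 0.45280221 -0.29754511  0.47110976] [ 0.49291859 -0.26040096 -0.69177088] [-0.04818368 -0.02232879 -0.02522397] 0.07495180248617964
side scale [([0.4463, -0.2944, 0.3266], 0.74)]
side hook_seat [([0.4488, -0.2861, 0.1442], 0.53), ([0.4656, 0.4691, -0.0014], 0.25)]
tilt x,y deg -0.7852548257744414 -2.6054119590075118 0.18260585970882753
0.05 12 [ 0.44325601 -0.31074957  0.27374416]
0.08 19 [ 0.45089617 -0.31010761  0.24287597]
0.11 19 [ 0.45170915 -0.30867112  0.2143162 ]
[ 0.45283365 -0.29751503  0.47117729] [-0.70580721  0.10814617 -0.09260435  1.39101403  0.02372587 -0.91394619]
[[-5.64704959e-04 -9.78470231e-01 -2.06387227e-01]
 [ 3.16519675e-02 -2.06301339e-01  9.77976436e-01]
 [-9.99498791e-01 -5.98029366e-03  3.10870073e-02]]
bar []
hook_seat []
3868 [-0.97802524 -0.20633849 -0.02985071] [ 0.43726809 -0.29541128  0.26866608]
0.15 2 [ 0.43185863 -0.29367143  0.15403937]
0.16 18 [ 0.43090962 -0.29372919  0.1609497 ]
0.17 36 [ 0.4309675  -0.29406864  0.17314941]
0.18 188 [ 0.43769024 -0.29265719  0.18000712]
0.19 12 [ 0.44316195 -0.29186117  0.18552023]
0.2 1 [ 0.43998801 -0.29588076  0.20448567]
0.21 43 [ 0.43892091 -0.29317102  0.20738208]
bar 578 [ 0.4975734  -0.31716483  0.09034382] [ 0.47625134 -0.33572366  0.07503809] [ 0.51086881 -0.22624834  0.09412344] ((493.4286193847656, -281.2292785644531), (13.584212303161621, 109.74755859375), 11.704784393310547)
lid 11614 [ 0.47024939 -0.29545725  0.04059701] [ 0.42001162 -0.37169846  0.03003456] [ 0.56583022 -0.18864969  0.05498631] ((491.8763122558594, -280.9473876953125), (120.21746826171875, 165.47479248046875), 11.765374183654785)
```

View pics/s9c.png

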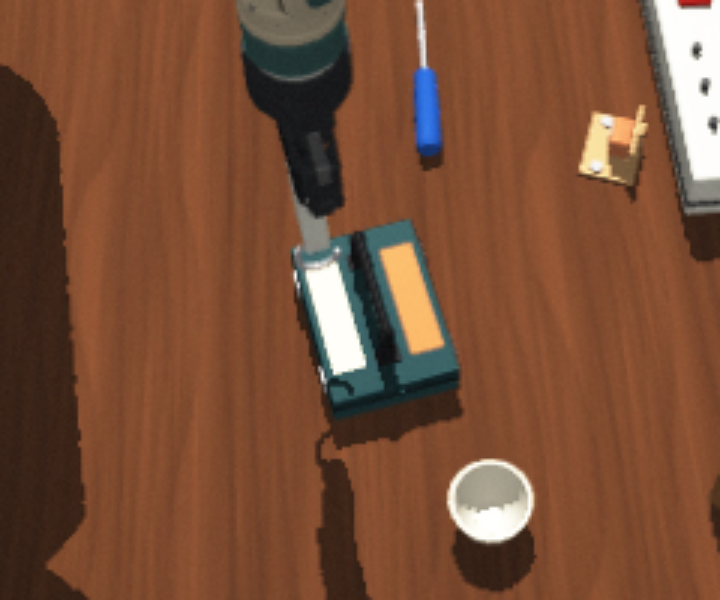

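View pics/w9.png

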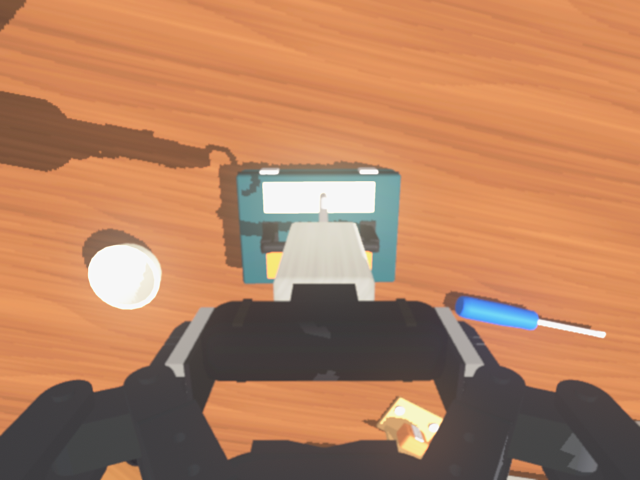

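Emit:
{"method": "drive_tool", "body": {"rows": [[0.04,0,-0.0025,0,84],[0.07,0,-0.004,0,84],[0.086,0.0005,-0.0047,0,84],[0.086,0.0005,-0.0047,0,84],[0.086,0.0005,-0.0047,0,84]]}}

```text
t: 16.0
position: [0.453, -0.2999, 0.3836]
eef_rot: [0.454, -0.541, 0.437, 0.557]
force: [0.4, 0.4, -1.5]
opening: 0.0751
```

```bash
python3 tilt.py 10 side,top; python3 - <<'E'
from plane import *
s=env.sense(); print(s['position'],s['force'])
a=cv2.imread('pics/s10.png')[240:440,180:420]; cv2.imwrite('pics/s10c.png',cv2.resize(a,None,fx=3,fy=3))
E
```

```text
16.0 [ 0.45300321 -0.29986998  0.38357432] [ 0.37419106  0.3964835  -1.46141197] [-0.07629952 -0.03544188 -0.03162137] 0.07510220022084281
side scale [([0.4469, -0.2987, 0.2402], 0.73), ([0.4959, -0.279, 0.0913], 0.62)]
side hook_seat [([0.4479, -0.2899, 0.0528], 0.54)]
tilt x,y deg -0.3057376504459533 -2.6885418632444424 0.1876091682194663
0.05 8 [ 0.44349247 -0.31405014  0.1837517 ]
0.08 14 [ 0.44812673 -0.31331982  0.15488465]
0.11 9 [ 0.44901634 -0.3104753   0.12624872]
top scale []
top hook_seat [([0.4617, 0.4659, 0.0022], 0.27)]
[ 0.45308717 -0.29997486  0.38393865] [ 0.11218132 -0.59379697 -1.01141512]
```

View pics/s10c.png

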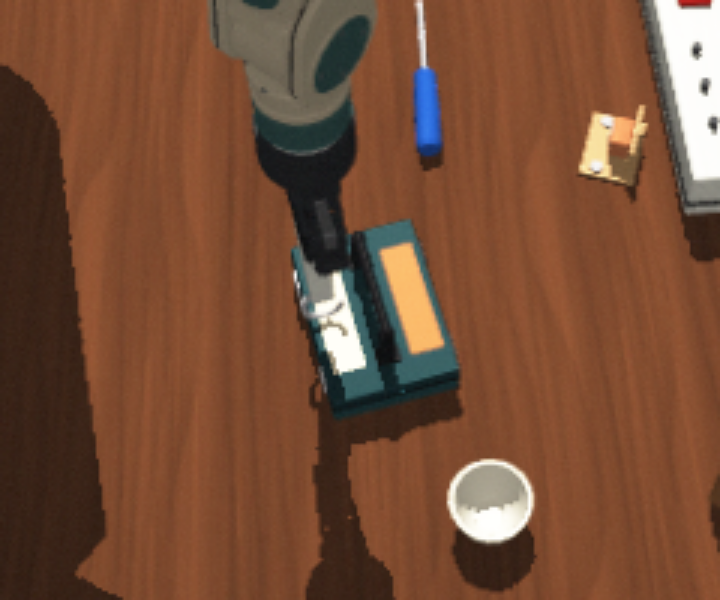

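Emit:
{"method": "drive_tool", "body": {"rows": [[0,-0.012,0,0,84],[0,-0.024,0,0,84],[0,-0.034,0,0,84],[0.0003,-0.044,0,0,84],[0.0003,-0.044,0,0,84],[0.0003,-0.044,0,0,84]]}}

```text
t: 17.0
position: [0.4963, -0.2906, 0.3828]
eef_rot: [0.454, -0.541, 0.437, 0.558]
force: [0.7, -0.1, -0.7]
opening: 0.0752
```

```bash
python3 tilt.py 11 side; python3 - <<'E'
from plane import *
s=env.sense(); print(s['position'],s['force'])
im,d=snap('wrist','w11'); np.save('d11.npy',d)
print(env.find_in('case','side')[:1])
print(env.landmark_of('bar','side')[:2])
m=env.cut_out('case','side'); 
a=cv2.imread('pics/s11.png')[270:390,250:370]; cv2.imwrite('pics/s11c.png',cv2.resize(a,None,fx=5,fy=5,interpolation=cv2.INTER_CUBIC))
E
```

```text
17.0 [ 0.49631602 -0.29055514  0.3828251 ] [ 0.7423135  -0.11065776 -0.69954887] [-0.01206719 -0.03118705 -0.02783737] 0.07521034443235165
side scale [([0.4906, -0.2895, 0.24], 0.74)]
side hook_seat [([0.494, -0.2795, 0.0541], 0.57)]
tilt x,y deg -1.0477887774405157 -3.0791076507320505 0.1861998120299803
0.05 12 [ 0.48488971 -0.30401861  0.18676487]
0.08 22 [ 0.49260668 -0.30194018  0.15316142]
0.11 18 [ 0.49308407 -0.30239141  0.12655189]
0.14 8 [ 0.48116623 -0.28455676  0.09297549]
[ 0.49564378 -0.29081359  0.38305338] [-0.08346299  0.20429353 -0.6976058 ]
[{'centre': [0.501, -0.3093, 0.0424], 'conf': 0.77}]
[{'centre': [0.4943, -0.2779, 0.0925], 'conf': 0.82}]
```

View pics/s11c.png

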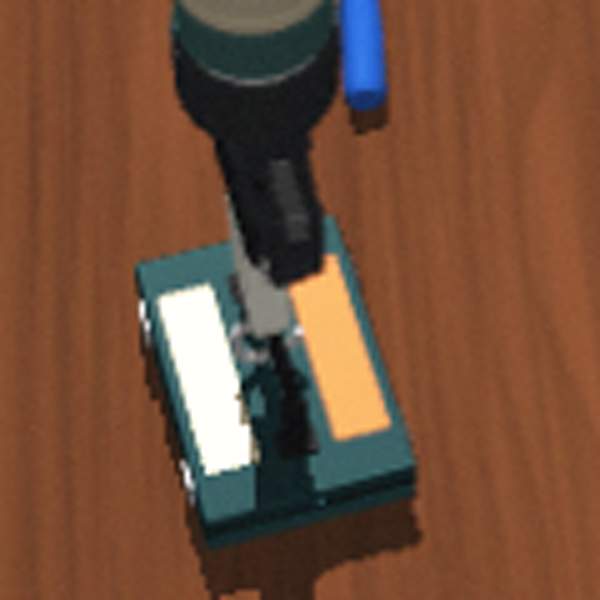

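View pics/w11.png

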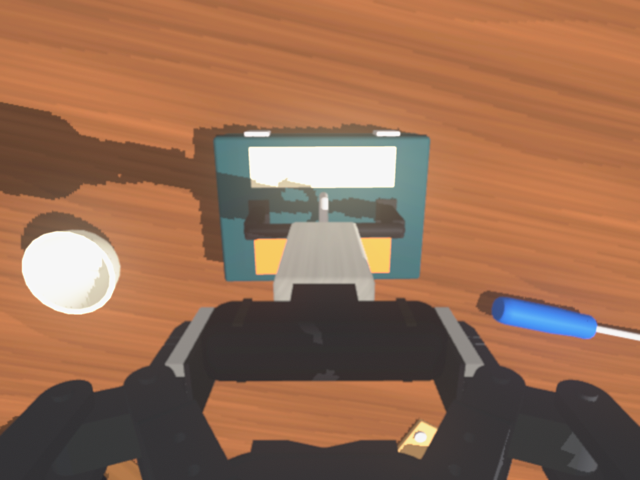

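Emit:
{"method": "drive_tool", "body": {"rows": [[-0.01,0,0.0003,0,84],[-0.02,0,0.0006,0,84],[-0.028,0,0.0009,0,84],[-0.034,0,0.001,0,84],[-0.039,0,0.0012,0,84],[-0.043,0,0.0013,0,84],[-0.047,0,0.0014,0,84],[-0.05,0,0.0015,0,84],[-0.05,0,0.0015,0,84],[-0.05,0,0.0015,0,84]]}}

```text
t: 18.4
position: [0.4958, -0.2911, 0.4328]
eef_rot: [0.454, -0.541, 0.437, 0.557]
force: [0.6, -0.7, -4.4]
opening: 0.0749
```

```bash
python3 tilt.py 12 side; python3 - <<'E'
from plane import *
s=env.sense(); print(s['position'],s['force'])
im,d=snap('wrist','w12'); np.save('d12.npy',d)
n,P=body(d,s); print(n,P.mean(0))
m=env.cut_out('case','wrist')
if m:
    P=pts('wrist',d,m[0]['pixels']); 
    L=P[(P[:,2]>.03)&(P[:,2]<.065)]; print(np.median(L,0)); z=L[:,2]; print(np.percentile(z,[5,50,95]),cv2.minAreaRect(L[:,:2].astype(np.float32)*1000))
E
```

```text
18.4 [ 0.49580201 -0.2910779   0.43284677] [ 0.61289574 -0.66559481 -4.35194487] [-0.65728877 -0.26517004  0.02073681] 0.07494332663437085
side scale []
side hook_seat [([0.4891, -0.2855, 0.2875], 0.68), ([0.4924, -0.2762, 0.084], 0.56)]
0.05 11 [ 0.48637625 -0.30326341  0.23499517]
0.08 22 [ 0.49306927 -0.30303866  0.2061496 ]
0.11 26 [ 0.49448258 -0.30123663  0.17441775]
[ 0.49578306 -0.29100767  0.43282113] [ 0.82421882 -1.7903643  -3.80733101]
[-0.97816695 -0.20557545 -0.03046555] [ 0.4801181  -0.28845022  0.23117603]
[ 0.47747861 -0.28952969  0.04191825]
[0.04025239 0.04191825 0.04351488] ((493.2934875488281, -281.02947998046875), (120.88845825195312, 165.27337646484375), 12.203946113586426)
```

View pics/w12.png

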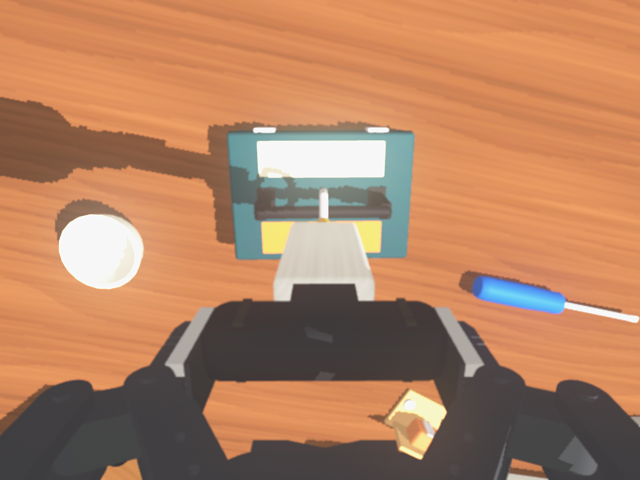

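Emit:
{"method": "drive_tool", "body": {"rows": [[-0.003,0,0.0001,0,84],[-0.006,0,0.0002,0,84],[-0.009,0,0.0003,0,84],[-0.012,0,0.0004,0,84],[-0.012,0,0.0004,0,84],[-0.012,0,0.0004,0,84]]}}

```text
t: 19.3
position: [0.4956, -0.2908, 0.4449]
eef_rot: [0.454, -0.54, 0.437, 0.558]
force: [-0.8, -0.0, -5.5]
opening: 0.0751
```

```bash
cat > lid.py <<'E'
from plane import *
import sys
s=env.sense(); print(s['t'],s['position'],s['force'],s['torque'])
im,d=snap('wrist','w'+sys.argv[1]); np.save('d%s.npy'%sys.argv[1],d)
n,P=body(d,s); print('n',n,P.mean(0))
m=env.cut_out('case','wrist')
if m:
    P=pts('wrist',d,m[0]['pixels']); 
    L=P[(P[:,2]>.035)&(P[:,2]<.075)]; 
    A=np.c_[L[:,:2]-L[:,:2].mean(0),np.ones(len(L))]
    k=np.ones(len(L),bool)
    for _ in range(4):
        c=np.linalg.lstsq(A[k],L[k,2],rcond=None)[0]; k=abs(A@c-L[:,2])<.003
    print('lid z',np.percentile(L[:,2],[5,50,95]),'plane',c,k.mean(),cv2.minAreaRect(L[:,:2].astype(np.float32)*1000))
E
python3 lid.py 13
```

```text
19.3 [ 0.49560231 -0.29081815  0.44493253] [-0.80046848 -0.0299667  -5.54163111] [-0.11906399 -0.0484019   0.01467951]
n [-0.97830457 -0.20521788 -0.02838641] [ 0.47979318 -0.28815616  0.24339824]
lid z [0.03840433 0.04100377 0.04515328] plane [ 0.02626253 -0.00809709  0.04157571] 0.9724770642201835 ((517.1632690429688, -355.8018493652344), (127.07588195800781, 329.4086608886719), 16.426847457885742)
```

Emit:
{"method": "drive_tool", "body": {"rows": [[-0.003,0,0.0001,0,84],[-0.006,0,0.0002,0,84],[-0.009,0,0.0003,0,84],[-0.012,0,0.0004,0,84],[-0.012,0,0.0004,0,84],[-0.012,0,0.0004,0,84]]}}

```text
t: 20.0
position: [0.4958, -0.291, 0.4573]
eef_rot: [0.454, -0.541, 0.437, 0.557]
force: [-0.6, -0.0, -6.9]
opening: 0.0747
```

```bash
python3 lid.py 14
```

```text
20.0 [ 0.49575424 -0.29104624  0.4572576 ] [-0.61668399 -0.03450415 -6.8726712 ] [-0.0962579  -0.02542134  0.0313722 ]
n [-0.97840257 -0.2047412  -0.02845094] [ 0.47999267 -0.28851429  0.25565799]
lid z [0.04394399 0.04598788 0.04797011] plane [0.01494974 0.01043044 0.04599245] 0.9739350790394594 ((493.8282165527344, -280.35491943359375), (119.57804870605469, 165.02392578125), 11.823899269104004)
```

View pics/w14.png

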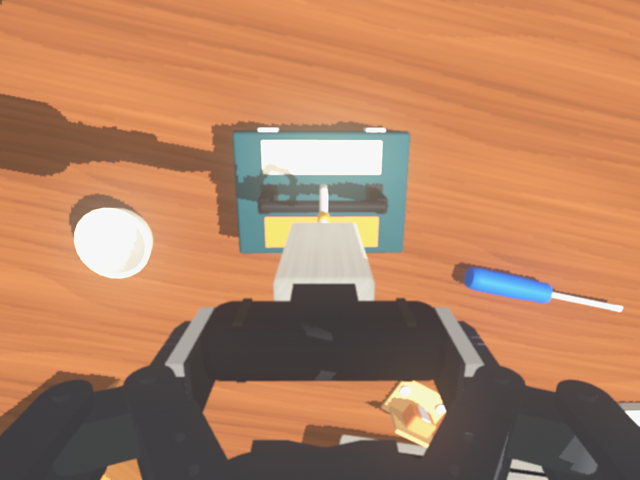

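Emit:
{"method": "drive_tool", "body": {"rows": [[-0.002,0,0.0001,0,84],[-0.004,0,0.0001,0,84],[-0.005,0,0.0002,0,84],[-0.006,0,0.0002,0,84],[-0.006,0,0.0002,0,84],[-0.006,0,0.0002,0,84],[-0.006,0,0.0002,0,84],[-0.006,0,0.0002,0,84],[-0.006,0,0.0002,0,84],[-0.006,0,0.0002,0,84]]}}

```text
t: 21.1
position: [0.4957, -0.291, 0.4631]
eef_rot: [0.454, -0.541, 0.437, 0.557]
force: [0.2, -0.6, -7.4]
opening: 0.075
```

```bash
python3 lid.py 15; python3 tilt.py 15 side; python3 - <<'E'
from h import *
a=cv2.imread('pics/s15.png')[250:400,240:400]; cv2.imwrite('pics/s15c.png',cv2.resize(a,None,fx=4,fy=4,interpolation=cv2.INTER_CUBIC))
E
```

```text
21.1 [ 0.49568982 -0.29100051  0.46310633] [ 0.24742862 -0.57542672 -7.3612237 ] [-0.08737105 -0.03903997 -0.03202332]
n [-0.97829183 -0.20529416 -0.02827373] [ 0.47995717 -0.28854421  0.2617367 ]
lid z [0.04950946 0.05164123 0.05347678] plane [0.01142316 0.00959913 0.05162579] 0.9697222553343664 ((493.92633056640625, -280.3769226074219), (120.91144561767578, 165.27951049804688), 11.861912727355957)
21.2 [ 0.49568306 -0.29102846  0.46313544] [ 0.66585851 -0.10124416 -6.87708113] [-0.10530471  0.00830577  0.00917953] 0.07484932510832965
side scale [([0.4858, -0.2884, 0.3181], 0.86), ([0.5485, 0.2912, 0.083], 0.61)]
side hook_seat [([0.4925, -0.2752, 0.0937], 0.5), ([0.5115, -0.279, 0.1144], 0.31)]
tilt x,y deg -1.7101947925334424 -3.3664606634297987 0.22488772754421257
0.05 12 [ 0.48645915 -0.30399627  0.26539542]
0.08 25 [ 0.49133349 -0.30204452  0.23639648]
0.11 22 [ 0.49306676 -0.30082841  0.2048583 ]
```

View pics/s15c.png

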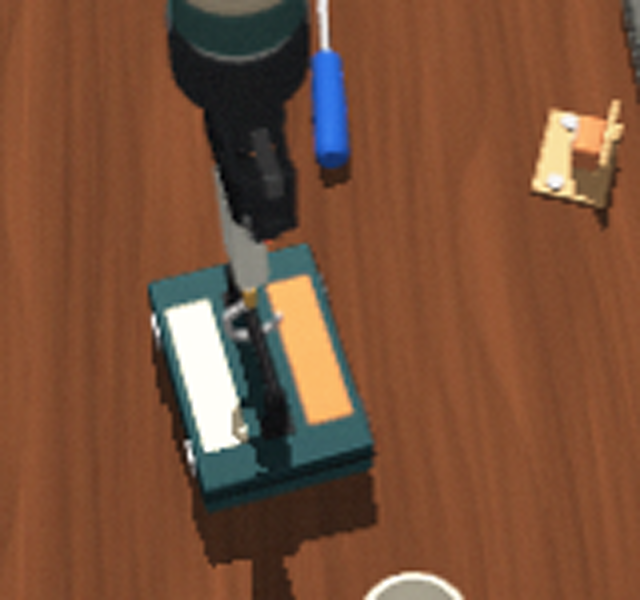

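Emit:
{"method": "drive_tool", "body": {"rows": [[0,0,0,0,84],[0,0,0,0,84],[0,0,0,0,84],[0,0,0,0,84],[0,0,0,0,84],[0,0,0,0,84],[0,0,0,0,84],[0,0,0,0,84],[0,0,0,0,84],[0,0,0,0,84],[0,0,0,0,84],[0,0,0,0,84]]}}

```text
t: 22.6
position: [0.4957, -0.291, 0.4632]
eef_rot: [0.454, -0.541, 0.437, 0.557]
force: [-0.4, -0.1, -6.9]
opening: 0.0745
```

```bash
python3 lid.py 16
```

```text
22.6 [ 0.49569546 -0.29101337  0.46315927] [-0.41005343 -0.12337402 -6.90386325] [-0.13766721 -0.01938422  0.02649875]
n [-0.97836486 -0.20498397 -0.02799595] [ 0.47996839 -0.28854947  0.26174096]
lid z [0.0495181  0.05165635 0.05349409] plane [0.01128    0.00984357 0.05165028] 0.9689867000656051 ((493.7315673828125, -280.23199462890625), (120.8772964477539, 165.4420928955078), 11.716376304626465)
```

Emit:
{"method": "drive_tool", "body": {"rows": [[0.002,0,-0.001,0,84],[0.004,0,-0.001,0,84],[0.006,0,-0.0012,0,84],[0.0075,0,-0.0012,0,84],[0.009,0,-0.0013,0,84],[0.0105,0,-0.0013,0,84],[0.012,0,-0.0014,0,84],[0.014,0,-0.0014,0,84],[0.018,0,-0.0016,0,84],[0.024,0,-0.0017,0,84],[0.032,0,-0.002,0,84],[0.04,0,-0.0022,0,84]]}}

```text
t: 23.9
position: [0.4962, -0.2918, 0.4229]
eef_rot: [0.454, -0.541, 0.437, 0.557]
force: [0.9, 0.4, -2.6]
opening: 0.0751
```

Emit:
{"method": "drive_tool", "body": {"rows": [[0.008,0,-0.0003,0,84],[0.016,0,-0.0006,0,84],[0.026,0,-0.0008,0,84],[0.034,0,-0.001,0,84],[0.0395,0,-0.0012,0,84],[0.0395,0,-0.0012,0,84],[0.0395,0,-0.0012,0,84]]}}

```text
t: 24.6
position: [0.4962, -0.2917, 0.3836]
eef_rot: [0.454, -0.541, 0.437, 0.557]
force: [1.1, -0.8, -1.5]
opening: 0.0746
```

```bash
python3 lid.py 17; python3 tilt.py 17 side;  python3 - <<'E'
from h import *
a=cv2.imread('pics/s17.png')[270:390,250:370]; cv2.imwrite('pics/s17c.png',cv2.resize(a,None,fx=5,fy=5,interpolation=cv2.INTER_CUBIC))
E
```

```text
24.6 [ 0.49619574 -0.29172977  0.38357784] [ 1.09839191 -0.79793939 -1.52275552] [-0.09106814 -0.02229185 -0.01567528]
n [-0.97836779 -0.20473928 -0.02963618] [ 0.48072566 -0.28938635  0.18239867]
lid z [0.04074278 0.04235793 0.04397223] plane [0.00180905 0.00022836 0.04236415] 0.963732122976792 ((494.1375427246094, -282.239013671875), (120.55835723876953, 165.02545166015625), 11.786201477050781)
24.7 [ 0.49633909 -0.29183024  0.38408814] [ 0.16210823  0.31676912 -2.26299306] [-0.03476821 -0.03213933  0.04386212] 0.07490222722064853
side scale [([0.4889, -0.2908, 0.2379], 0.67)]
side hook_seat [([0.4939, -0.2793, 0.0538], 0.54), ([0.7315, 0.1774, 0.0008], 0.39)]
tilt x,y deg -1.5557223858883726 -3.5743968084797784 0.18452658345073208
```

View pics/s17c.png

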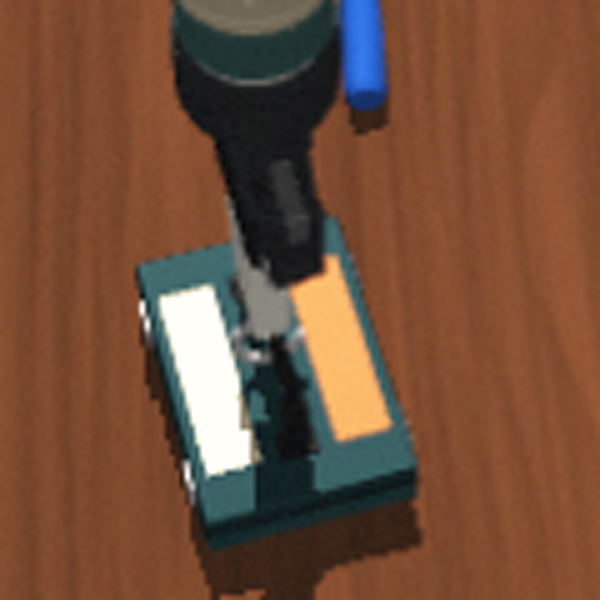

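Emit:
{"method": "drive_tool", "body": {"rows": [[0,0.015,0,0,84],[0,0.03,0,0,84],[0,0.043,0,0,84],[0,0.052,0,0,84],[-0.03,0.052,0.001,0,84],[-0.08,0.052,0.0025,0,84],[-0.13,0.052,0.004,0,84],[-0.15,0.052,0.0047,0,84]]}}

```text
t: 25.7
position: [0.4444, -0.3033, 0.5394]
eef_rot: [0.454, -0.544, 0.437, 0.554]
force: [1.2, -1.1, -1.3]
opening: 0.0746
```

```bash
python3 lid.py 18; python3 - <<'E'
from h import *
s=env.sense(); print(s['position'],rot(s['eef_rot']))
E
```

```text
25.7 [ 0.44435194 -0.30333672  0.5393556 ] [ 1.20445571 -1.06581493 -1.27898823] [-0.09549383 -0.05101234  0.0286203 ]
n [-0.9781323  -0.20465394 -0.03706723] [ 0.43079342 -0.30258585  0.33954136]
lid z [0.03884867 0.04071104 0.04258835] plane [5.19020794e-05 3.49606822e-04 4.06993297e-02] 0.9635469081963547 ((493.7174377441406, -282.1744689941406), (119.8636703491211, 165.3155975341797), 11.643118858337402)
[ 0.44462685 -0.30342034  0.5381857 ] [[ 0.00391482 -0.97871336 -0.20519462]
 [ 0.02768329 -0.20501148  0.97836799]
 [-0.99960908 -0.00951059  0.02629142]]
```

View pics/w18.png

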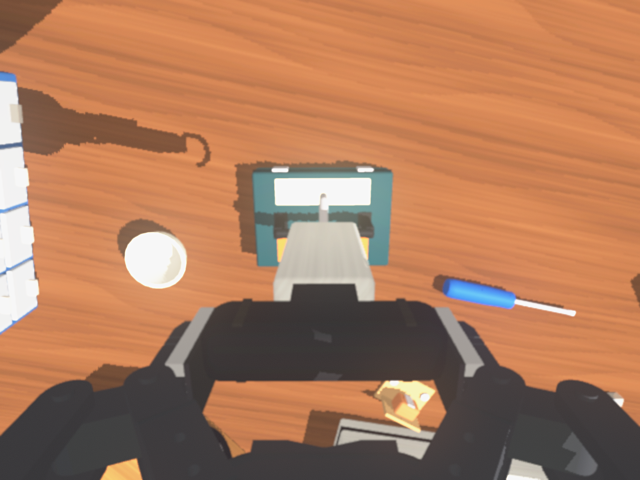

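Emit:
{"method": "drive_tool", "body": {"rows": [[0.0175,-0.21,0.5513,0.166,84],[0.0175,-0.21,0.5513,0.166,84],[0.0175,-0.21,0.5513,0.166,84],[0.0175,-0.21,0.5513,0.166,84],[0.0175,-0.21,0.5513,0.166,84],[0.0175,-0.21,0.5513,0.166,84],[0.0175,-0.21,0.5513,0.166,84],[0.0175,-0.21,0.5513,0.166,84],[0.0175,-0.21,0.5513,0.166,84],[0.0175,-0.21,0.5513,0.166,84],[0.0175,-0.21,0.5513,0.166,84],[0.0175,-0.21,0.5513,0.166,84]]}}

```text
t: 27.0
position: [0.5364, 0.2822, 0.5326]
eef_rot: [0.496, -0.501, 0.483, 0.52]
force: [0.9, 0.0, -0.9]
opening: 0.0753
```

Emit:
{"method": "drive_tool", "body": {"rows": [[0,0,0,0,84],[0,0,0,0,84]]}}

```text
t: 27.2
position: [0.5365, 0.2806, 0.5326]
eef_rot: [0.495, -0.501, 0.483, 0.52]
force: [-0.6, 0.1, -1.1]
opening: 0.0752
```

```bash
python3 tilt.py 19 side; python3 - <<'E'
from plane import *
s=env.sense(); print(s['position'],s['joint_positions'],rot(s['eef_rot']))
im,d=snap('wrist','w19'); n,P=body(d,s); print(n,P.mean(0))
E
```

```text
27.2 [0.53653873 0.28060441 0.5326    ] [-0.62942255  0.10198214 -1.12242487] [-0.07559037 -0.02679591 -0.01190688] 0.07521849824728795
side scale [([0.5268, 0.2837, 0.3889], 0.47), ([0.5606, 0.0034, -0.0006], 0.22)]
side hook_seat [([0.5298, 0.2904, 0.2071], 0.37)]
tilt x,y deg -0.9453891044644405 -2.1106054396526184 0.1819481519554403
0.05 27 [0.52892521 0.26830144 0.33437762]
0.08 24 [0.53102608 0.2678678  0.30343636]
0.11 16 [0.53203876 0.2702025  0.27557011]
[0.53679831 0.27870147 0.53484698] [0.36573419 0.20027985 0.14608545 1.50825261 0.03218449 0.32669605] [[-0.00371534 -0.99922836 -0.03910088]
 [ 0.03303509 -0.03920245  0.99868506]
 [-0.99944729  0.00241875  0.03315525]]
[-0.99898377 -0.03869392 -0.0231131 ] [0.52074114 0.28368737 0.33362708]
```

Emit:
{"method": "drive_tool", "body": {"rows": [[0.045,0.005,-0.003,0,84],[0.086,0.005,-0.005,0,84],[0.086,0.012,-0.005,0,84],[0.086,0.0207,-0.005,0,84],[0.0854,0.0304,-0.005,0,84],[0.0855,0.0447,-0.005,0,84],[0.0869,0.059,-0.005,0,84],[0.0895,0.073,-0.005,0,84]]}}

```text
t: 28.25
position: [0.4634, 0.2755, 0.4488]
eef_rot: [0.499, -0.502, 0.48, 0.518]
force: [2.8, -0.5, 3.4]
opening: 0.0752
```

```bash
python3 tilt.py 20 side;  python3 - <<'E'
from h import *
a=cv2.imread('pics/s20.png')[60:260,200:440]; cv2.imwrite('pics/s20c.png',cv2.resize(a,None,fx=3,fy=3))
E
```

```text
28.25 [0.46337815 0.27546449 0.44878797] [ 2.76222463 -0.46941317  3.42598971] [ 0.01391252 -1.192851   -0.03596809] 0.07522085874094332
side scale [([0.5285, 0.2849, 0.1567], 0.59), ([0.4604, 0.2795, 0.3025], 0.57)]
side hook_seat [([0.5198, 0.2893, 0.1309], 0.57), ([0.5595, -0.0008, -0.0016], 0.43)]
tilt x,y deg 18.63458487744624 -9.678260053133974 0.027580609130329226
0.05 30 [0.4832547  0.26559931 0.25138729]
0.08 27 [0.49458788 0.26779749 0.22123747]
0.11 13 [0.49651015 0.27001538 0.19198051]
```

View pics/s20c.png

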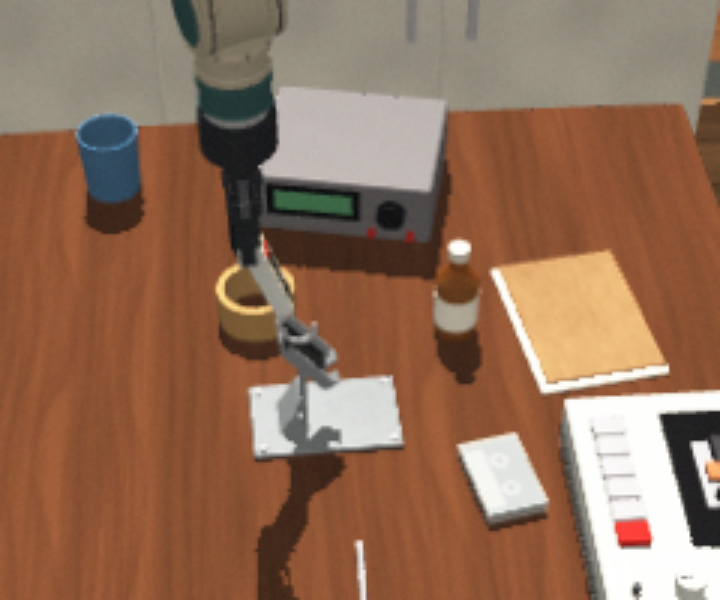

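Emit:
{"method": "drive_tool", "body": {"rows": [[0.0018,0.007,0,0,84],[0.0038,0.0139,0,0,84],[0.0063,0.0206,0,0,84],[0.0088,0.0273,0,0,84],[0.0137,0.0376,0,0,84],[0.0193,0.0477,0,0,84],[0.0222,0.0526,0,0,84],[0.0222,0.0526,0,0,84]]}}

```text
t: 29.25
position: [0.41, 0.2736, 0.4226]
eef_rot: [0.497, -0.501, 0.482, 0.52]
force: [2.1, 0.6, 0.2]
opening: 0.0748
```

```bash
python3 tilt.py 21 side;  python3 - <<'E'
from h import *
s=env.sense(); print(s['position'],rot(s['eef_rot']))
snap('wrist','w21')
a=cv2.imread('pics/s21.png')[60:260,200:440]; cv2.imwrite('pics/s21c.png',cv2.resize(a,None,fx=3,fy=3))
E
```

```text
29.25 [0.40997103 0.27355916 0.42262508] [2.14266444 0.60078577 0.2047285 ] [ 0.04655879 -0.71922947  0.03064674] 0.07484168511090483
side scale [([0.4066, 0.2764, 0.2786], 0.74)]
side hook_seat [([0.5218, 0.2905, 0.1393], 0.46)]
tilt x,y deg -39.590479574418666 -5.779815493964021 0.1813128235950232
0.05 45 [0.45740252 0.26466337 0.22526324]
0.08 41 [0.48199777 0.27013336 0.19475104]
[0.4107881  0.27359598 0.42300301] [[-0.00565754 -0.99914696 -0.04090664]
 [ 0.03299648 -0.04107154  0.99861122]
 [-0.99943946  0.00429991  0.03320069]]
```

View pics/s21c.png

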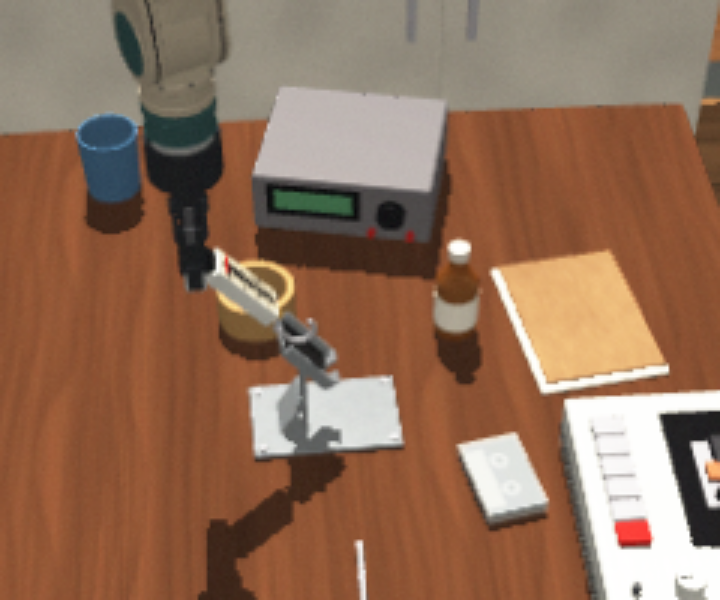

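View pics/w21.png

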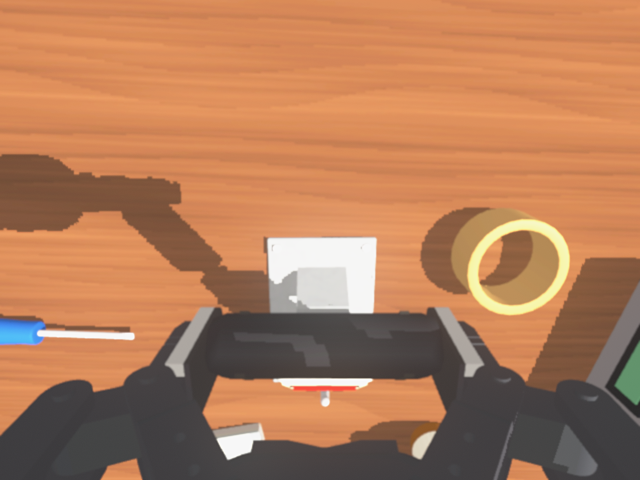

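Emit:
{"method": "drive_tool", "body": {"rows": [[-0.014,-0.018,0.003,0,84],[-0.0277,-0.0357,0.0065,0,84],[0.0,-0.058,0.006,0,84],[0.03,-0.081,0.005,0,84],[0.05,-0.097,0.004,0,84],[0.0606,-0.1053,0.0037,0,84],[0.0606,-0.1053,0.0037,0,84],[0.0606,-0.1053,0.0037,0,84]]}}

```text
t: 30.3
position: [0.5157, 0.2838, 0.3631]
eef_rot: [0.497, -0.501, 0.482, 0.519]
force: [0.5, 0.7, -1.4]
opening: 0.0751
```

```bash
python3 tilt.py 22 side,top;  python3 - <<'E'
from h import *
s=env.sense(); print(s['position'],rot(s['eef_rot']))
snap('wrist','w22'); print(env.landmark_of('rest_foot','wrist'),env.landmark_of('hook_tip','side')[:1])
a=cv2.imread('pics/s22.png')[100:240,240:400]; cv2.imwrite('pics/s22c.png',cv2.resize(a,None,fx=4,fy=4,interpolation=cv2.INTER_CUBIC))
a=cv2.imread('pics/t22.png')[180:310,180:310]; cv2.imwrite('pics/t22c.png',cv2.resize(a,None,fx=4,fy=4,interpolation=cv2.INTER_CUBIC))
E
```

```text
30.3 [0.5156593  0.28378218 0.36309862] [ 0.54298381  0.73106701 -1.37275218] [-0.03970225  0.06726593  0.05160503] 0.07505187750344385
side scale [([0.5117, 0.288, 0.2157], 0.57), ([0.4936, -0.2788, 0.0885], 0.54)]
side hook_seat [([0.6279, 0.3026, 0.0729], 0.59)]
tilt x,y deg -39.136127989231056 -5.837687407376761 0.18468199695693133
0.05 41 [0.56434008 0.27859042 0.16516218]
0.08 33 [0.58609549 0.28105174 0.13563973]
top scale [([0.5139, 0.291, 0.2128], 0.71)]
top hook_seat [([0.6276, 0.2995, 0.0747], 0.44)]
tilt x,y deg -39.46518788753593 -3.5220892548370153 0.17908531486417306
0.05 39 [0.56885705 0.28749448 0.16491023]
0.08 44 [0.58998566 0.29166214 0.13717081]
0.14 18 [0.61920184 0.29858017 0.07527309]
[0.51598603 0.28392675 0.36382455] [[-1.90199730e-03 -9.99145510e-01 -4.12871806e-02]
 [ 3.41242336e-02 -4.13280584e-02  9.98562731e-01]
 [-9.99415789e-01  4.90370224e-04  3.41736807e-02]]
[{'centre': [0.5539, 0.2881, 0.0879], 'conf': 0.81}, {'centre': [0.4732, 0.2826, 0.179], 'conf': 0.18}] [{'centre': [0.63, 0.2956, 0.1026], 'conf': 0.44}]
```

View pics/s22c.png

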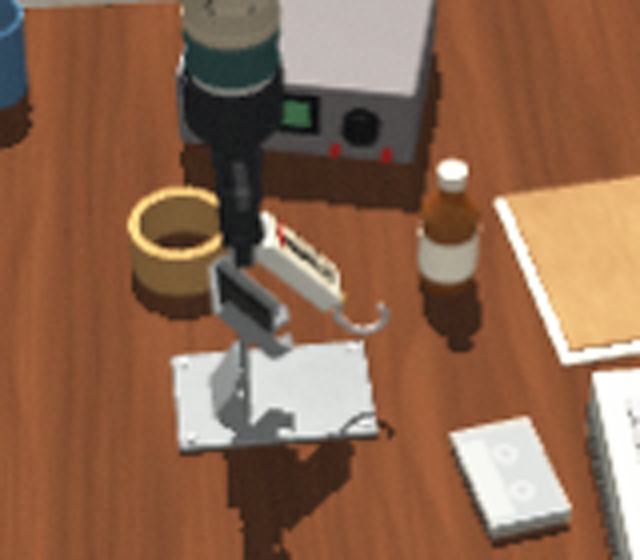

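View pics/t22c.png

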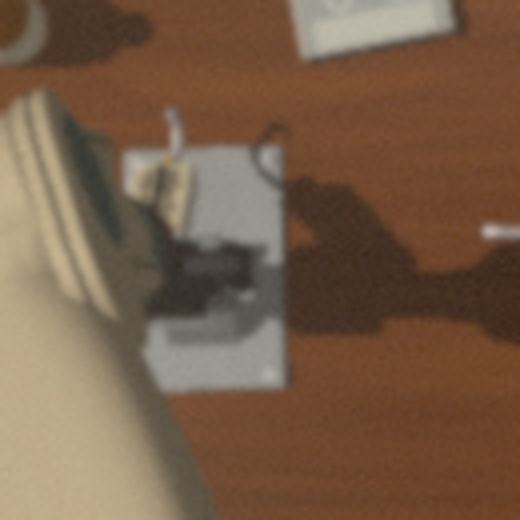

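Emit:
{"method": "drive_tool", "body": {"rows": [[0.0,0.0,-0.002,0,84],[0.0085,0.0105,-0.0022,0,84],[0.0165,0.021,-0.0025,0,84],[0.0245,0.0316,-0.0028,0,84],[0.0275,0.0355,-0.003,0,84],[0.0305,0.0395,-0.0031,0,84],[0.0305,0.0395,-0.0031,0,84]]}}

```text
t: 31.55
position: [0.4765, 0.28, 0.3323]
eef_rot: [0.497, -0.501, 0.482, 0.519]
force: [0.3, 0.1, -2.2]
opening: 0.0752
```

```bash
python3 tilt.py 23 side;  python3 - <<'E'
from h import *
s=env.sense(); print(s['position'])
snap('wrist','w23')
a=cv2.imread('pics/s23.png')[100:240,240:400]; cv2.imwrite('pics/s23c.png',cv2.resize(a,None,fx=4,fy=4,interpolation=cv2.INTER_CUBIC))
E
```

```text
31.55 [0.47648213 0.28003198 0.33232692] [ 0.27648342  0.1091767  -2.22362024] [-0.05470856  0.09516316 -0.03199897] 0.07519110781003673
side scale [([0.4728, 0.2821, 0.1863], 0.7), ([0.5274, 0.293, -0.001], 0.58)]
side hook_seat [([0.5495, 0.2894, 0.0815], 0.69), ([0.7041, 0.4318, 0.0015], 0.68)]
tilt x,y deg -36.19928615692555 -3.9845866868315682 0.13007390207109187
0.05 45 [0.52552649 0.27759993 0.13328007]
0.08 32 [0.55018064 0.27700348 0.10493345]
[0.47735385 0.28024288 0.33304312]
```

View pics/s23c.png

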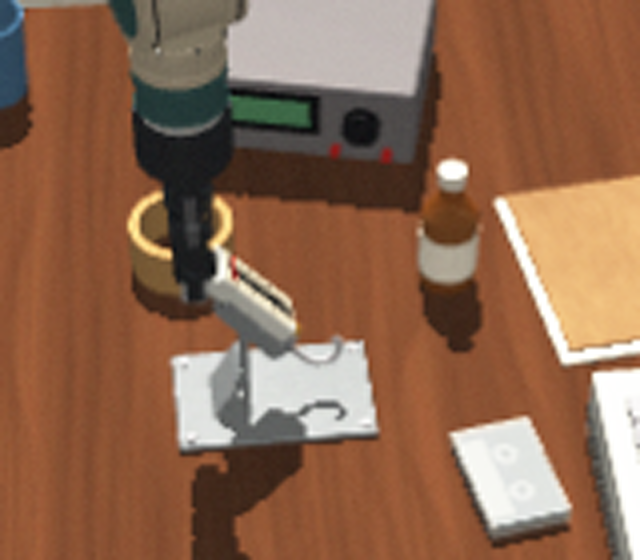

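View pics/w23.png

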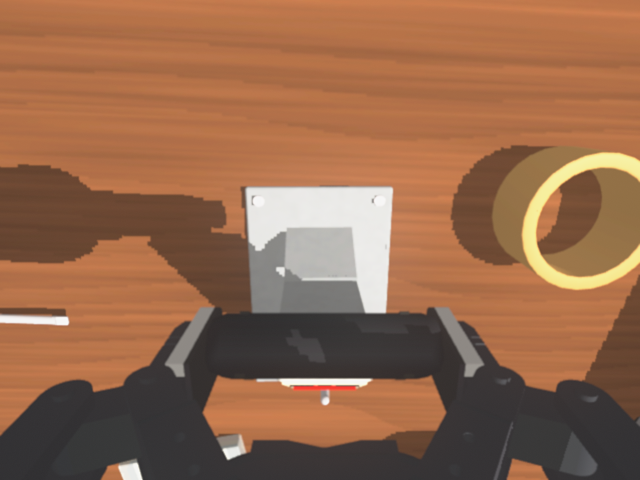

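Emit:
{"method": "drive_tool", "body": {"rows": [[0.0012,0.0016,0,0,84],[0.0025,0.0032,0,0,84],[0.0033,0.0041,0,0,84],[0.0033,0.0041,0,0,84]]}}

```text
t: 32.2
position: [0.4735, 0.2802, 0.3302]
eef_rot: [0.498, -0.502, 0.481, 0.518]
force: [3.8, -0.9, 1.9]
opening: 0.0752
```

```bash
python3 - <<'E'
from h import *
s=env.sense(); print(s['position'],s['force'],s['torque'])
E
```

```text
[0.47346693 0.28017825 0.33020332] [ 3.81801501 -0.86642846  1.87399563] [-0.24828607 -0.58125595  0.03629535]
```

Emit:
{"method": "drive_tool", "body": {"rows": [[0.001,-0.0008,0,0,84],[0.0018,-0.0014,0,0,84],[0.0018,-0.0014,0,0,84],[0.0018,-0.0014,0,0,88],[0.0018,-0.0014,0,0,90],[0.0018,-0.0014,0,0,92],[0.0018,-0.0014,0,0,95],[0.0018,-0.0014,0,0,100],[0.0018,-0.0014,0,0,100],[0.0018,-0.0014,0,0,100]]}}

```text
t: 33.2
position: [0.4739, 0.2802, 0.3272]
eef_rot: [0.497, -0.501, 0.482, 0.519]
force: [-0.9, 0.5, 0.5]
opening: 0.0856
```

```bash
python3 tilt.py 24 side,wrist;  python3 - <<'E'
from h import *
s=env.sense(); print(s['position'])
a=cv2.imread('pics/s24.png')[100:240,240:400]; cv2.imwrite('pics/s24c.png',cv2.resize(a,None,fx=4,fy=4,interpolation=cv2.INTER_CUBIC))
E
```

```text
33.2 [0.47386506 0.28015587 0.3272184 ] [-0.89423546  0.52324808  0.48060035] [0.0215408  0.00611148 0.00258206] 0.08555087110095497
side scale [([0.4666, 0.4664, -0.0001], 0.7), ([0.493, -0.2806, 0.092], 0.35)]
side hook_seat [([0.5873, 0.2973, 0.0364], 0.45)]
tilt x,y deg -106.82545577355725 102.18034560562202 0.21093968332203403
0.05 31 [0.52714982 0.27992554 0.12949651]
0.08 23 [0.54978117 0.2794849  0.09941154]
wrist scale [([0.4735, 0.285, 0.1808], 0.86)]
wrist hook_seat [([0.4739, 0.2855, 0.1818], 0.29)]
tilt x,y deg -158.19859051364764 -153.434948822922 0.0011874342087037967
0.11 12 [0.59118866 0.29482016 0.06354623]
[0.47405952 0.28016428 0.327491  ]
```

View pics/s24c.png

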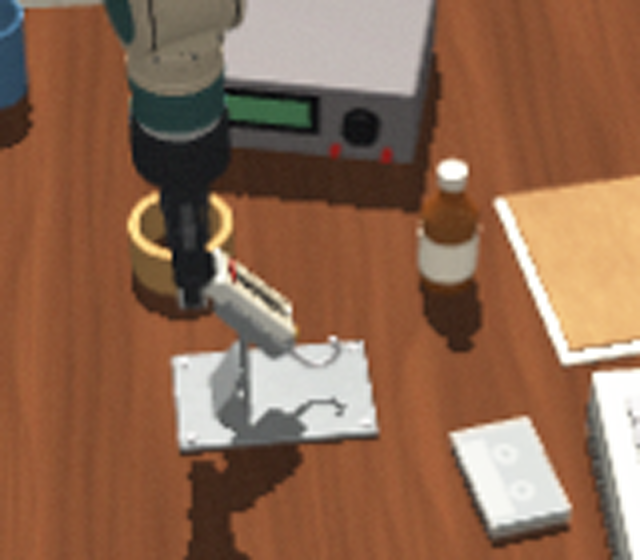

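View pics/w24.png

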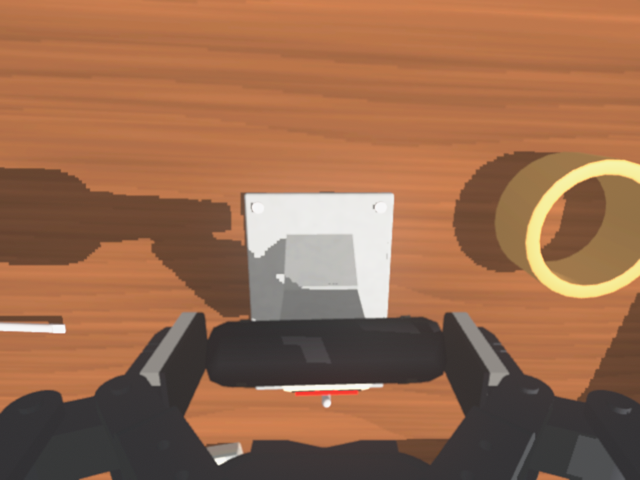

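Emit:
{"method": "drive_tool", "body": {"rows": [[-0.01,0,0.0003,0,100],[-0.03,0,0.001,0,100],[-0.06,0,0.002,0,100],[-0.1,0,0.0034,0,100],[-0.15,0.02,0.005,0,100],[-0.18,0.05,0.006,0,100],[-0.18,0.05,0.006,0,100],[-0.18,0.05,0.006,0,100]]}}

```text
t: 34.4
position: [0.424, 0.2782, 0.5096]
eef_rot: [0.499, -0.502, 0.48, 0.519]
force: [0.6, 0.7, -0.4]
opening: 0.0855
```

```bash
python3 tilt.py 25 side,wrist;  python3 - <<'E'
from h import *
s=env.sense(); print(s['position'])
d=env.capture('wrist')[1]; m=env.cut_out('scale','wrist')
if m:
    P=pts('wrist',d,m[0]['pixels']); T=P[(P[:,2]>.178)&(P[:,0]<.5)]; print(len(T),T.min(0),T.max(0),np.median(T,0),cv2.minAreaRect(T[:,:2].astype(np.float32)*1000))
snap('side','s25')
for q in ['case','screwdriver','cassette','head','cleaner','tape_roll','screw_cup']:
    print(q,[(np.round(r['centre'],4).tolist(),round(r['conf'],2)) for r in env.landmark_of(q,'side')][:1])
a=cv2.imread('pics/s25.png')[100:240,240:400]; cv2.imwrite('pics/s25c.png',cv2.resize(a,None,fx=4,fy=4,interpolation=cv2.INTER_CUBIC))
E
```

```text
34.4 [0.42404742 0.27817163 0.50962847] [ 0.64999672  0.72565754 -0.4298526 ] [-0.01704925  0.03048101 -0.02395733] 0.08548159722581183
side scale [([0.472, 0.2848, 0.1826], 0.77)]
side hook_seat [([0.4945, -0.2859, 0.093], 0.59)]
tilt x,y deg -14.096412287512845 81.07738813660087 0.5781287918794565
wrist scale [([0.4742, 0.2873, 0.183], 0.59)]
wrist hook_seat [([0.5304, 0.2937, -0.004], 0.71), ([0.5905, 0.2941, 0.0351], 0.67)]
tilt x,y deg -16.72734968622433 -1.9601599862124937 0.19536734629922164
[0.42464188 0.27798196 0.50643684]
2663 [0.45744343 0.24756906 0.17923037] [0.48601476 0.32085269 0.1961961 ] [0.46741252 0.28447365 0.19059561] ((472.0877685546875, 284.56268310546875), (26.357486724853516, 73.70446014404297), 3.239354372024536)
case [([0.4994, -0.2834, -0.0013], 0.79)]
screwdriver [([0.4675, 0.4677, -0.001], 0.6)]
cassette [([0.7304, 0.175, 0.0026], 0.96)]
head [([0.7489, -0.1011, -0.0006], 0.88)]
cleaner [([0.7061, 0.4279, 0.0011], 0.8)]
tape_roll [([0.4652, 0.4684, -0.0044], 0.7)]
screw_cup [([0.5852, -0.4711, 0.001], 0.76)]
```

View pics/s25c.png

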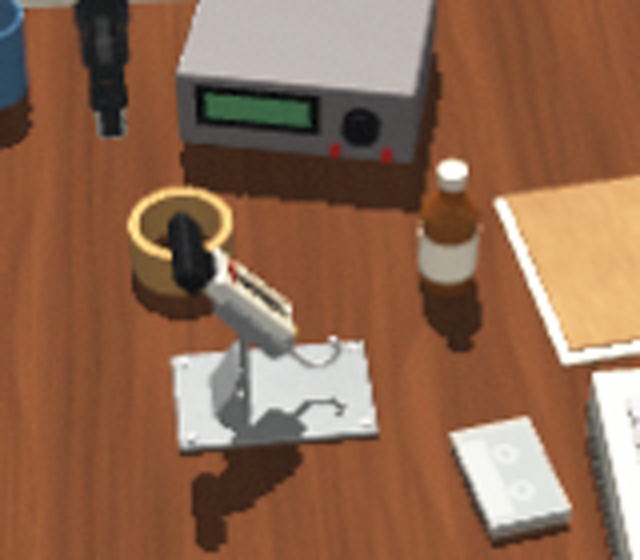

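View pics/w25.png

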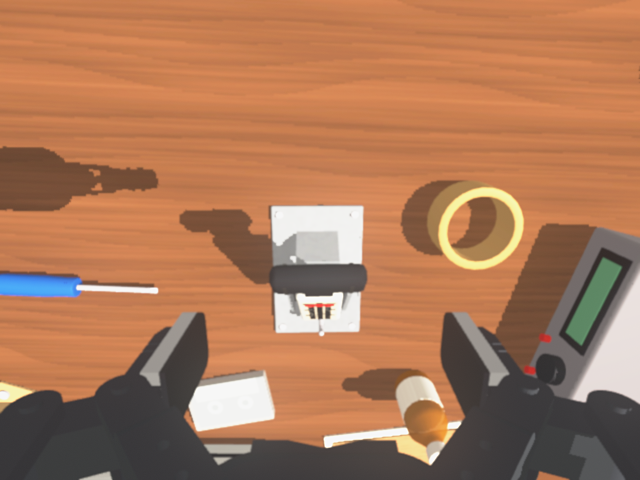

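```bash
python3 -c "
from workcell import env
print(env.close_job())"
```

```text
the job is handed in; nothing more can be done
None
```

I weighed the case with the scale, set it back where it stood and returned the scale to its rest. The job is handed in at about 35 s of the 72 s allowed.

**How it went**
- **Getting the scale upright:** I gripped the scale by its T-grip ends and lifted it out of the channel. The drive cannot tilt the tool, so I turned the scale upright in the fingers by pushing its hook against the channel's upper edge.
- **Weighing:** I hooked it under the middle of the handle and lifted. The case hung about 10 mm clear of the desk from 21.1 s to 22.6 s. The lid height was the same at both ends, 51.6 and 51.7 mm. The measured load was about 6 N, so the case weighs roughly 0.6 kg.
- **Putting back:** I lowered the case, unhooked it and tilted the scale back against the same edge. I then laid it in the channel and released it.

**Last checks**
- **Case:** it is within about 1 mm and 0.3° of where it stood.
- **Scale:** the T-grip is within about 2–3 mm of where it lay at the start, with the body flat in the channel. The hook finder's last reports were unreliable, so I judged the hook from the side and wrist pictures.
- **Other things:** the cassette, tape head, cleaner, tape roll and bowl read within about 4 mm of where they were. The side camera's last screwdriver report was a misread (it gave the tape roll's position), but the wrist picture shows the screwdriver apparently undisturbed. I did not measure it.

**Not perfect:** an early move ran into the last joint's limit and left the tool tilted by about 2°. Because of that, the scale hung about 3° off true upright while weighing: roughly 1.6° fore-and-aft and 2–3° sideways.

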